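# Seat a filter cartridge in the V-block and clamp it

## Task

Take the white filter cartridge with blue ends from its grey rest and lower it gently into the V-block until you feel it rest centred in both V's, letting go of it only then; then push it along the V's until it bears firmly on the red end stop, and only then swing the red clamp arm over so that its rubber pad presses firmly on the cartridge and stays so when you let go. Never force the cartridge, and leave the other things on the bench where they stand.

Things in the scene. Friction and masses are not known exactly. Their poses are not given: they have to be found in the camera images.
- cartridge: white round filter cartridge with blue ends, lying: a plain cylinder, 45 mm diameter, 150 mm long, 0.25 to 0.49 kg, ends alike, either way round will do. Origin at its middle on the centre line; own x along the centre line. It starts in a fixed grey rest, two low rails 36 mm wide over all, to 14 mm above the bench, so its sides are free. A grip of 10 to 15 N holds it and lets it settle.
- fixture: fixed V-block fixture on a 200 x 150 x 12 mm aluminium plate. Origin on the bench surface under the middle of the V's; x along the V's towards the red stop, y towards the clamp hinge, z up. Two rigid steel 90 degree V's, each 30 mm long, centred at x = -53 and +53 mm, 76 mm free between them for fingers, mouths 65 mm wide. A seated cartridge has y = 0.
- v_mid (a point): point 83 mm straight above the fixture's origin: the centre line of a seated cartridge lies within 10 mm above or below it (73 to 93 mm above the bench), as the V's are locked at another height each time, which is not measured and must be found by feel. The cartridge slides along the V's with 0.5 to 4 N of friction.
- stop: red end stop on the fixture, 34 mm wide, 98 mm tall, sprung 4 N per mm along x, 5 mm travel. Origin at the middle of its flat face, at x = +78 mm in the fixture's frame, 83 mm above the bench; the face looks to the fixture's -x. A cartridge bearing on it has its middle at x = +3 mm and its free end at x = -72 mm, 4 mm outside the V's, where it can be pushed.
- clamp (a joint): angle of the red clamp arm about a hinge parallel to the fixture's x at y = +55 mm, 129 mm above the bench: 0 = lying flat outwards (+y), pi/2 upright, pi flat over the cartridge, limit 3.55. Hinge friction of 0.3 N m holds it wherever it is left. Its pad, 55 mm from the hinge, first touches a seated cartridge at 2.9 to 3.4 rad.
- clamp_grip (a point): grip point on the clamp's black round handle bar, 12 mm diameter, parallel to the fixture's x and 110 mm from the hinge line. The bar sticks out 61 mm from the arm towards the fixture's -x; this point is at x = -93 mm in the fixture's frame. Pinch it from above and lead it over in an arc: the bar turns between the fingers.
- clamp_pad: black rubber dome, radius 9 mm, under the clamp arm, sprung 2 N per mm, 9 mm travel. Origin at the dome's tip. About 3 N at the handle moves the arm; each newton more gives about 2 N at the pad (press some 4 N more than moving it takes). Let go, the hinge friction keeps up to about 6 N at the pad.
- spare_filter: spare filter standing upright, white with green top, 60 mm across, 130 mm tall; origin at the centre of its underside. Bystander.
- beaker: glass beaker, 72 mm across, 90 mm tall; origin at the centre of its underside. Bystander.
- wash_bottle: clear plastic bottle with red cap, 66 mm across, 170 mm tall; origin at the centre of its underside. Bystander.
- sample_jar: amber jar with blue cap, 60 mm across, 80 mm tall; origin at the centre of its underside. Bystander.
There are look-alikes about, which are no part of the job. Leave any brown, orange or yellow look-alike of the cartridge alone.

How it is judged (in metres and radians):
On the way, in this order (a step that is already met when the one before it is completed fails the run):
1. the cartridge, still held by the fingers near its middle, rests in the V's with the clamp open (y of cartridge in the frame of fixture between -0.0035 and 0.0035 m and angle between the x axis of cartridge and the x axis of fixture, either way round below 0.06 rad and z of cartridge in the frame of fixture between 0.068 and 0.0965 m and contact force between cartridge and fixture above 1 N and contact force between the fingers and cartridge above 0.5 N and distance between the grasp point and cartridge below 0.05 m and value of joint clamp below 2 rad), for 0.15 s.
2. the seated cartridge is pushed against the red stop with at least 2 N, clamp still open (y of cartridge in the frame of fixture between -0.0035 and 0.0035 m and angle between the x axis of cartridge and the x axis of fixture, either way round below 0.06 rad and z of cartridge in the frame of fixture between 0.068 and 0.0965 m and contact force between cartridge and stop above 2 N and value of joint clamp below 2 rad), for 0.15 s.
3. the clamp pad presses on the cartridge with at least 1.5 N (y of cartridge in the frame of fixture between -0.0035 and 0.0035 m and angle between the x axis of cartridge and the x axis of fixture, either way round below 0.06 rad and z of cartridge in the frame of fixture between 0.068 and 0.0965 m and contact force between clamp_pad and cartridge above 1.5 N), for 0.2 s.
At the end, for the whole second after the job is handed in: The cartridge rests in both V's, its middle within 2.5 mm of the V's mid-plane and its axis within 0.04 rad of the V's, its end within 3 mm of the red stop, at rest and released, with the clamp pad pressing on it with more than 1 N (y of cartridge in the frame of fixture between -0.0025 and 0.0025 m and angle between the x axis of cartridge and the x axis of fixture, either way round below 0.04 rad and z of cartridge in the frame of fixture between 0.068 and 0.0965 m and x of cartridge in the frame of fixture between 0 and 0.006 m and contact force between clamp_pad and cartridge above 1 N and linear speed of cartridge below 0.02 m/s and contact force between the fingers and cartridge below 0.1 N); the robot touches nothing.
It fails at once if the cartridge is pressed or knocked against the fixture so hard that its contact forces with the fixture (V's, stop and pad) add up to more than 60 N (contact force between cartridge and fixture above 60 N).
It fails at once if the cartridge is forced down or sideways into the fixture while held: contact forces with the fixture add up to more than 40 N while the fingers touch it (contact force between cartridge and fixture above 40 N and contact force between the fingers and cartridge above 0.5 N).
It fails at once if the cartridge is pushed on the stop with more than 25 N (contact force between cartridge and stop above 25 N).
It fails at once if the cartridge is dropped (moves faster than 0.2 m/s while not held) (linear speed of cartridge above 0.2 m/s and contact force between the fingers and cartridge below 0.1 N).
It fails at once if the spare filter, beaker, wash bottle or sample jar is moved by more than 20 mm (distance of any of spare_filter, beaker, wash_bottle, sample_jar from where it was at the start of the episode above 0.02 m).
It also fails if it takes over 72 s, if anything falls off the work surface, if the arm or the gripper's body presses on something with over 40 N, if the wrist force passes 120 N, or if a joint passes its speed limit or range.

## Robot

A 6-joint arm with a two-finger parallel gripper is mounted at the origin on the work surface. World frame = base frame: x ahead of the robot, y to its left, z up, the work surface at z = 0. Lengths are in mm, angles in rad, forces in N, time in s.
With the tool pointing down it reaches from about 350 to 875 mm from the base axis. Payload 4.2 kg.
Tool frame: the origin (TCP) lies midway between the tips of the shut fingers; the grasp point (between the pads) lies 19 mm behind it; z points along the fingers, y is the direction in which the jaws open and shut (so a half turn about z gives the same grasp; the last joint's range is limited). The gripper opens to 85 mm and grips with 20 to 120 N. Pads are 22 mm wide; open, the fingers measure 114 mm over their backs; the gripper's body (76 mm by 85 mm) begins 54 mm behind the grasp point. The pads swing forward as they close: fully open they stand 13 mm farther back than shut.
Start: joints at [1.554, 0.385, 0.008, 0, -1.194, -0.259], TCP at [170.166, 601.367, 231.312] pointing down, gripper open.
Joint ranges: [-3.14, 3.14], [-1.21, 2.06], [-1.07, 1.41], [-3.16, 2.05], [-2.99, -0.16], [-3.1, 3.1]. Speed limits (rad/s): [2.79, 2.79, 3.14, 3.14, 3.14, 3.14].

## Interface

Orientations are given as a unit quaternion [x, y, z, w].
In Python, from bench import arm, eyes, nets gives the robot as it stands.
- The arm moves only by the tool jog_arm, never from a script. Its argument "rows" is a list of rows, each a list of 3 entries, a list of its own where there are three numbers: the shift along the tool's x, y, z in cm, then the turn, a rotation vector about the tool's x, y, z in degrees, then the finger opening in cm, from 0 to 8.54. In form: [[[x, y, z], [ax, ay, az], jaw], ...]. A call has 1 to 10 rows; each row shifts and turns the commanded pose from where the row before left it, along the tool's axes as they then stand; what a row does not reach is not made up. A row lasts 1/8 s, in which the tool goes at most 62.5 mm and 10.7 degrees, less where a joint would pass 70% of its speed; a pose out of reach is approached as far as the arm can. A call with a gripper value outside its range is refused whole. The fingers move at their own pace and stop on an object; the grip force is fixed at half the most. Time passes only in rows, so rows that do not move let the fingers close. It gives the time, the measured TCP pose, the force and the opening at its end, in the units of the state.
- arm.read_state(): the state, without advancing time (a new reading comes with each control period).
- eyes.get_image(name): name is "side" or "top"; returns the picture (384x512x3 uint8, red, green, blue); there is no depth.
- eyes.camera_model(name): a dict with "K" (3x3 intrinsics, pixels), "k1" (the pictures are not rectified: a ray, as slopes to the right and down, at radius r is drawn at 1 + k1 r^2 times it, then the intrinsics apply), "rvec" (rotation vector, rad) and "tvec" (3), from world to camera coordinates, as OpenCV has them. Camera axes: x right, y down, z forward; pixel columns grow to the right and rows downward; lengths in mm; the calibration is good to about 2 mm. A picture is of the moment at which its call begins. camera_model takes no time and is no camera call.
- arm.job_done(): hands the job in, once; it reports no verdict.
Trained networks look in the newest picture that a camera, given by its name, has taken for a name from the list of things; names that differ only in an ending like _2 or _b are one class to them, and where a whole thing is asked for, a point or a joint stands for the part that bears it (a point fixed in the world has none). Each returns a list of dicts, best first, with "conf" (0 to 1); they miss things now and then, are a little off and sometimes report something else, mostly with a low value. They report only what shows in the picture. A call takes as long as a camera call. They do not tell look-alikes from the thing itself.
- nets.boxes_of(camera, name): "position" ([column, row] as shares, 0 to 1, of the picture: columns of its width, rows of its height, amid what is visible of it).
The state is a dict: "clock": time; "joints": joint angles; "joint_vel": joint speeds; "joint_efforts": joint torques, N m; "position": TCP position; "ee_rot": TCP orientation; "contact_force": force on the tool from outside, world axes, zero at the start; "wrist_torque": the same for the moment, N m; "gripper_width": finger opening in mm.
Only numpy, scipy, OpenCV 4.12 (cv2) and the standard library are available. Lean on these libraries where they do the work, as an engineer would, in place of code of your own. Each camera call takes 0.05 s, during which the arm holds its last target.

## Working session

There is one attempt and no reset: what is moved stays moved. The work goes in short steps, Python scripts to look and compute and a tool call to move; the robot and the scene stay as the last step left them, time stands still between calls to the robot, and variables do not carry over. Pictures are saved under pics/ and viewed, and the job is handed in when it is done.

Besides the shell and the picture viewer there is one more tool, called after "Request:" in YAML: its name, and indented under it one key for each argument. jog_arm: Moves the arm, as the interface text tells. Its arguments: {"type":"object","properties":{"rows":{"type":"array","items":{"type":"array"}}},"required":["rows"]}

```bash
mkdir -p pics; ls; cat > h.py <<'E'
import numpy as np, cv2
from bench import arm, eyes, nets
def snap(n,f):
    im=eyes.get_image(n); cv2.imwrite('pics/'+f,im[:,:,::-1]); return im
E
python3 - <<'E'
from h import *
snap('side','s0.png'); snap('top','t0.png')
for c in('side','top'):
    print(c,eyes.camera_model(c))
    for n in('cartridge','fixture','stop','clamp','clamp_pad'):
        print(n,[(np.round(np.array(d['position'])*[512,384],1),round(d['conf'],2)) for d in nets.boxes_of(c,n)])
print(arm.read_state())
E
```

```text
pics
side {'K': array([[424.80229988,   0.        , 254.62081474],
       [  0.        , 424.80229988, 189.95020729],
       [  0.        ,   0.        ,   1.        ]]), 'k1': -0.007414748928215845, 'rvec': array([ 0.59839778, -2.68585613,  1.13336845]), 'tvec': array([ 470.92567515,  244.03928639, 1066.52748769])}
cartridge [(array([390.1, 179.5]), 0.74), (array([298.7, 293.7]), 0.73), (array([303.3, 167.2]), 0.7), (array([247.9, 123.9]), 0.7), (array([296.6, 124.8]), 0.68), (array([328.7, 214.9]), 0.59)]
fixture [(array([231., 227.]), 0.77)]
stop []
clamp [(array([224.5, 226. ]), 0.6)]
clamp_pad []
top {'K': array([[453.34582311,   0.        , 258.62699936],
       [  0.        , 453.34582311, 193.29907718],
       [  0.        ,   0.        ,   1.        ]]), 'k1': -0.07931726709249957, 'rvec': array([ 2.19663764, -2.15238903,  0.08229455]), 'tvec': array([ -38.29219323,  497.17526001, 1266.39897323])}
cartridge [(array([342.8, 203.8]), 0.89), (array([404.6, 171.2]), 0.87), (array([284. , 255.1]), 0.79), (array([364.5, 296.7]), 0.78), (array([185.8, 255.6]), 0.6)]
fixture []
stop [(array([237.7, 139. ]), 0.56)]
clamp [(array([177.4, 179.6]), 0.76), (array([102.5, 111.9]), 0.43)]
clamp_pad []
{'clock': 0.6, 'joints': array([ 1.55358958e+00,  3.84689839e-01,  7.86781810e-03, -1.33862975e-05,
       -1.19400201e+00, -2.58617865e-01]), 'joint_vel': array([ 0.0004649 , -0.00196443, -0.00031326,  0.00148782, -0.00124253,
        0.00137265]), 'joint_efforts': array([ 1.31303070e-03, -3.91831362e+01,  1.88527197e+01,  4.18863058e+00,
       -3.92953034e-04,  1.21872901e-06]), 'position': array([170.16823536, 601.34902109, 231.30360495]), 'ee_rot': array([ 9.90504823e-01, -1.37477984e-01, -4.51024988e-06,  1.45013823e-05]), 'contact_force': array([-0.0831956 , -0.18092306, -0.88765671]), 'wrist_torque': array([ 0.01232171, -0.00196894, -0.01119659]), 'gripper_width': 85.21080806099}
```

View pics/s0.png

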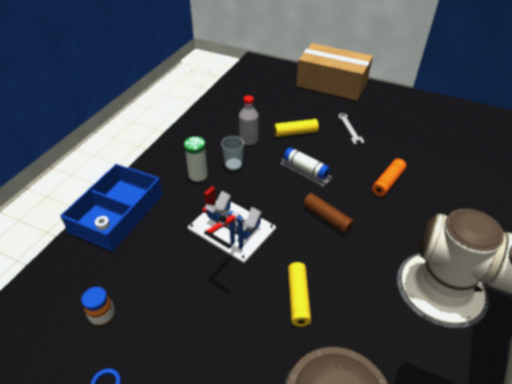

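View pics/t0.png

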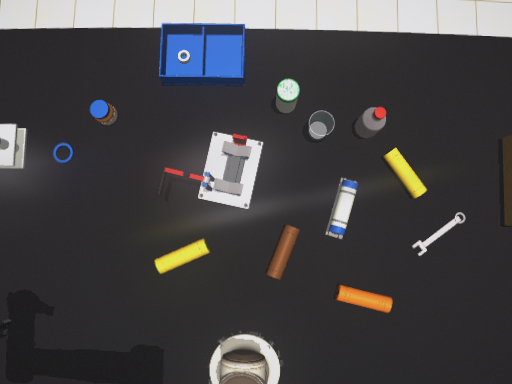

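The white cartridge with blue ends is at top (343,204) and side (306,165). The look-alikes at top (404,171), (284,252), (364,297) and (182,256) are yellow, brown, orange and yellow. I'll confirm it in an enlarged crop and measure from there.

```bash
cat >> h.py <<'E'
def cam(n):
    m=eyes.camera_model(n); return m['K'],np.array([m['k1'],0,0,0,0.]),np.array(m['rvec']),np.array(m['tvec'])
def ray(n,uv):
    K,d,r,t=cam(n); p=cv2.undistortPoints(np.array([[uv]],float),K,d).ravel()
    R=cv2.Rodrigues(r)[0]; return -R.T@t, R.T@np.array([p[0],p[1],1])
def atz(n,uv,z):
    c,v=ray(n,uv); return c+v*(z-c[2])/v[2]
def proj(n,P):
    K,d,r,t=cam(n); return cv2.projectPoints(np.atleast_2d(np.array(P,float)),r,t,K,d)[0].reshape(-1,2)
def tri(uvs,uvt):
    A=[];b=[]
    for n,uv in(('side',uvs),('top',uvt)):
        c,v=ray(n,uv); v=v/np.linalg.norm(v); M=np.eye(3)-np.outer(v,v); A.append(M);b.append(M@c)
    A=np.vstack(A);b=np.hstack(b); x,res,_,_=np.linalg.lstsq(A,b,rcond=None); return x,np.sqrt(res)
E
python3 - <<'E'
from h import *
t=cv2.imread('pics/t0.png'); s=cv2.imread('pics/s0.png')
a=cv2.resize(t[120:220,150:270],None,fx=6,fy=6,interpolation=cv2.INTER_CUBIC); cv2.imwrite('pics/t0f.png',a)
a=cv2.resize(t[165:250,310:380],None,fx=7,fy=7,interpolation=cv2.INTER_CUBIC); cv2.imwrite('pics/t0c.png',a)
a=cv2.resize(s[170:270,180:290],None,fx=6,fy=6,interpolation=cv2.INTER_CUBIC); cv2.imwrite('pics/s0f.png',a)
E
```

```text
(no output)
```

View pics/t0f.png

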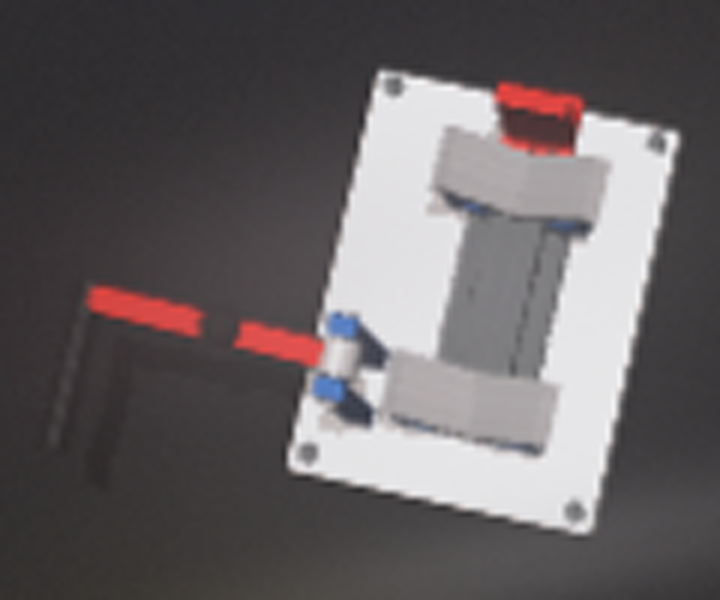

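View pics/t0c.png

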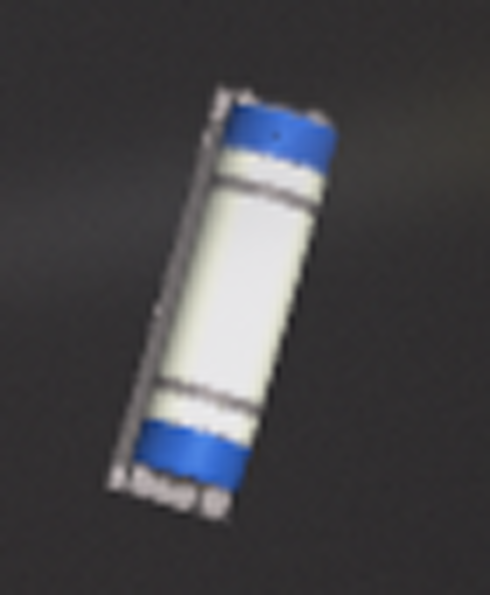

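View pics/s0f.png

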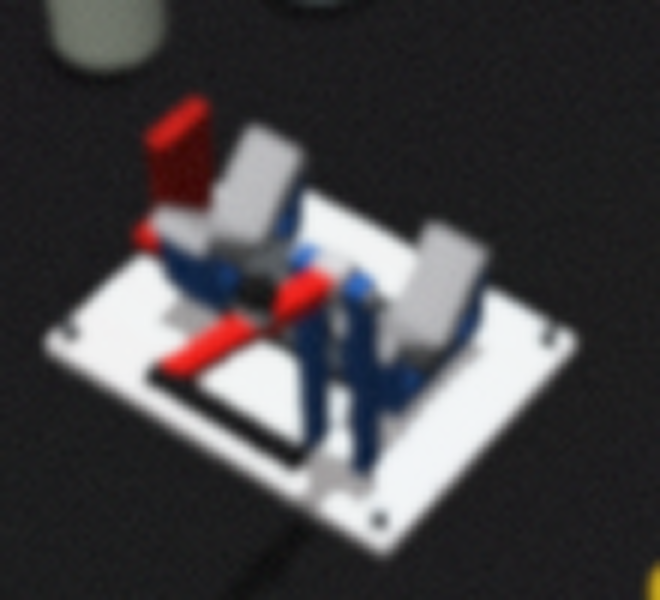

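```bash
cat > fit.py <<'E'
from h import *
from scipy.optimize import least_squares
T=lambda p:np.array(p)/6+[150,120]; S=lambda p:np.array(p)/6+[180,170]
# obs: cam, pixel, fixture pt func(c), 
def model(q):
    x,y,a,c,px,py=q; R=np.array([[np.cos(a),-np.sin(a),0],[np.sin(a),np.cos(a),0],[0,0,1]])
    w=lambda P:R@np.array(P,float)+[x,y,0]
    pl=lambda sx,sy:w([px+100*sx,py+75*sy,12])
    v=lambda X,Y:w([X,Y,c+.7])
    return [('top',T([380,70]),pl(1,1)),('top',T([680,130]),pl(1,-1)),('top',T([593,533]),pl(-1,-1)),('top',T([290,470]),pl(-1,1)),
    ('side',S([45,340]),pl(1,1)),('side',S([577,340]),pl(-1,-1)),('side',S([388,553]),pl(-1,1)),
    ('top',T([447,127]),v(68,32.5)),('top',T([610,158]),v(68,-32.5)),('top',T([433,192]),v(38,32.5)),('top',T([590,232]),v(38,-32.5)),
    ('top',T([393,350]),v(-38,32.5)),('top',T([560,382]),v(-38,-32.5)),('top',T([383,408]),v(-68,32.5)),('top',T([548,452]),v(-68,-32.5)),
    ('side',S([255,122]),v(68,-32.5)),('side',S([303,155]),v(38,-32.5)),('side',S([430,220]),v(-38,-32.5)),('side',S([490,250]),v(-68,-32.5)),
    ('top',T([499,83]),w([84,17,98])),('top',T([583,97]),w([84,-17,98])),('side',S([146,138]),w([78,17,98])),('side',S([212,105]),w([78,-17,98]))]
def res(q):
    return np.concatenate([proj(n,P)[0]-uv for n,uv,P in model(q)])
c0=atz('top',T([485,300]),12)
q0=[c0[0],c0[1],0,83,0,0]
best=None
for a in np.arange(-3,3.2,.5):
    q0[2]=a; r=least_squares(res,q0,loss='soft_l1',bounds=([-900,-900,-4,70,-40,-40],[900,900,4,96,40,40]))
    if best is None or r.cost<best.cost: best=r
if __name__=='__main__':
    print(np.round(best.x,3),best.cost)
    for (n,uv,P),e in zip(model(best.x),res(best.x).reshape(-1,2)): print(n,np.round(uv),np.round(e,1))
    print(cam('top')[3])
    # cartridge: ends in top image at z~? 
    C=lambda p:np.array(p)/7+[310,165]
    # top view silhouettes
    for p in([233,102],[337,125],[137,470],[240,487],[280,115],[188,480],[238,295]): print(p,np.round(atz('top',C(p),36),1))
E
python3 fit.py
```

```text
Traceback (most recent call last):
  File "fit.py", line 22, in <module>
    q0[2]=a; r=least_squares(res,q0,loss='soft_l1',bounds=([-900,-900,-4,70,-40,-40],[900,900,4,96,40,40]))
               ~~~~~~~~~~~~~^^^^^^^^^^^^^^^^^^^^^^^^^^^^^^^^^^^^^^^^^^^^^^^^^^^^^^^^^^^^^^^^^^^^^^^^^^^^^^^
  File "fit.py", line 17, in res
    return np.concatenate([proj(n,P)[0]-uv for n,uv,P in model(q)])
                           ~~~~^^^^^
  File "h.py", line 13, in proj
    K,d,r,t=cam(n); return cv2.projectPoints(np.atleast_2d(np.array(P,float)),r,t,K,d)[0].reshape(-1,2)
            ~~~^^^
  File "h.py", line 6, in cam
    m=eyes.camera_model(n); return m['K'],np.array([m['k1'],0,0,0,0.]),np.array(m['rvec']),np.array(m['tvec'])
ValueError: time passes only in moves, steps and waits
```

Camera model calls seem to be rate limited, so I'll cache the model.

```bash
python3 - <<'E'
s=open('h.py').read()
s=s.replace("def cam(n):\n    m=eyes.camera_model(n); return","import pickle,os\nif not os.path.exists('cm.pkl'): pickle.dump({n:eyes.camera_model(n) for n in('side','top')},open('cm.pkl','wb'))\nCM=pickle.load(open('cm.pkl','rb'))\ndef cam(n):\n    m=CM[n]; return")
open('h.py','w').write(s)
E
python3 fit.py; python3 -c "
from h import *
print(arm.read_state()['clock'])"
```

```text
[ 5.62674e+02  4.22680e+01 -1.93000e-01  7.53240e+01 -7.03000e-01
  1.18560e+01] 19.91900019146977
top [213. 132.] [-0.5 -0.5]
top [263. 142.] [0.1 0.2]
top [249. 209.] [-0.3  0.6]
top [198. 198.] [-0.9  0. ]
side [188. 227.] [ 0.1 -0.2]
side [276. 227.] [ 0.5 -0.9]
side [245. 262.] [-0.2 -1.2]
top [224. 141.] [ 2.5 -0.1]
top [252. 146.] [-1.5 -0.4]
top [222. 152.] [ 2.5 -0.4]
top [248. 159.] [-0.5 -2.2]
top [216. 178.] [3.1 0.1]
top [243. 184.] [-1.5 -0.2]
top [214. 188.] [2.3 1.2]
top [241. 195.] [-1.9 -1.1]
side [222. 190.] [-0.5  0.5]
side [230. 196.] [-0.2 -0.6]
side [252. 207.] [0.5 0.2]
side [262. 212.] [-0.5  0. ]
top [233. 134.] [0.1 1.1]
top [247. 136.] [-1.6  1.3]
side [204. 193.] [3.  0.8]
side [215. 188.] [-0.  -0.7]
[ -38.29219323  497.17526001 1266.39897323]
[233, 102] [ 540.1 -265.9   36. ]
[337, 125] [ 531.7 -308.    36. ]
[137, 470] [ 391.8 -228.4   36. ]
[240, 487] [ 385.8 -269.6   36. ]
[280, 115] [ 535.3 -284.9   36. ]
[188, 480] [ 388.2 -248.8   36. ]
[238, 295] [ 462.4 -268.3   36. ]
0.6
```

```bash
python3 - <<'E'
s=open('fit.py').read()
s=s.replace("x,y,a,c,px,py=q","x,y,a,c,px,py,hw,tx=q").replace("32.5","hw").replace(",('side',S([146,138]),w([78,17,98])),('side',S([212,105]),w([78,-17,98]))",",('side',S([212,105]),w([tx,-17,98]))")
s=s.replace("w([84,","w([tx,").replace("83,0,0]","83,0,0,35,84]").replace("-40,-40]","-40,-40,30,70]").replace("40,40])","40,40,45,95])")
s=s.replace("return [(","return [('top',T([534,137]),w([68,0,c-31.8])),('top',T([478,363]),w([-38,0,c-31.8])),(",1) if 0 else s
open('fit.py','w').write(s)
E
python3 fit.py
python3 - <<'E'
from h import *
t=cv2.imread('pics/t0.png')
a=cv2.resize(t[125:205,195:265],None,fx=8,fy=7.5,interpolation=cv2.INTER_CUBIC)
a=np.clip((a.astype(float)-120)*1.9+60,0,255).astype(np.uint8)
cv2.imwrite('pics/t0g.png',a)
E
```

```text
[ 5.62891e+02  4.39170e+01 -1.92000e-01  7.21640e+01 -5.72000e-01
  1.01960e+01  3.78240e+01  8.58560e+01] 9.759401490563286
top [213. 132.] [-0.5 -0.5]
top [263. 142.] [0.  0.1]
top [249. 209.] [-0.2  0.6]
top [198. 198.] [-0.9  0.1]
side [188. 227.] [ 0.1 -0.2]
side [276. 227.] [ 0.4 -0.9]
side [245. 262.] [-0.2 -1.2]
top [224. 141.] [ 0.1 -0.4]
top [252. 146.] [-0.2  0.1]
top [222. 152.] [ 0.1 -0.7]
top [248. 159.] [ 0.8 -1.7]
top [216. 178.] [ 0.7 -0.2]
top [243. 184.] [-0.2  0.2]
top [214. 188.] [-0.1  0.8]
top [241. 195.] [-0.5 -0.7]
side [222. 190.] [0.4 0.6]
side [230. 196.] [ 0.7 -0.5]
side [252. 207.] [1.3 0.3]
side [262. 212.] [0.3 0. ]
top [233. 134.] [-0.3  0.3]
top [247. 136.] [-2.1  0.6]
side [215. 188.] [-2.6 -1.5]
[ -38.29219323  497.17526001 1266.39897323]
[233, 102] [ 540.1 -265.9   36. ]
[337, 125] [ 531.7 -308.    36. ]
[137, 470] [ 391.8 -228.4   36. ]
[240, 487] [ 385.8 -269.6   36. ]
[280, 115] [ 535.3 -284.9   36. ]
[188, 480] [ 388.2 -248.8   36. ]
[238, 295] [ 462.4 -268.3   36. ]
```

View pics/t0g.png

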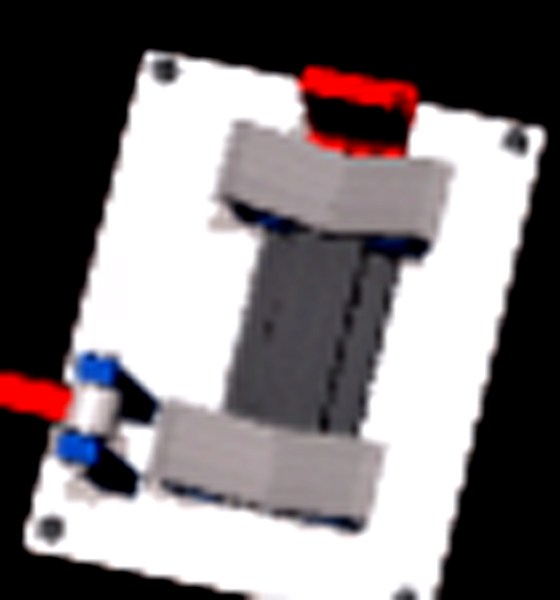

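```bash
cat >> fit.py <<'E'
    x,y,a,c=best.x[:4]
    R=np.array([[np.cos(a),-np.sin(a),0],[np.sin(a),np.cos(a),0],[0,0,1]])
    for cc in(74,80):
      for X in(68,38,-38,-68): print(cc,X,(proj('top',R@np.array([X,0,cc-31.8])+[x,y,0])[0]-[195,125])*[8,7.5])
    # fits with c fixed
    for cc in (72,76,80,84,88,92):
        r=least_squares(lambda q:res(np.r_[q[:3],cc,q[3:]]),np.delete(best.x,3),loss='soft_l1'); print(cc,np.round(r.x,2),round(r.cost,1), 'y-px',r.x[1])
    s=cv2.imread('pics/s0.png'); 
E
python3 fit.py | tail -14
```

```text
80 -38 [282.32496415 427.39590194]
80 -68 [263.64886845 506.03675967]
72 [ 5.6293e+02  4.3900e+01 -1.9000e-01 -6.1000e-01  1.0200e+01  3.7850e+01
  8.5820e+01] 9.8 y-px 43.90255624286839
76 [ 5.6208e+02  4.4300e+01 -1.9000e-01  2.5000e-01  9.9800e+00  3.7100e+01
  8.6720e+01] 10.7 y-px 44.295005025551845
80 [ 5.6134e+02  4.4590e+01 -1.9000e-01  1.0000e+00  9.8400e+00  3.6440e+01
  8.7500e+01] 13.5 y-px 44.58888711330434
84 [ 5.6075e+02  4.4660e+01 -2.0000e-01  1.5700e+00  9.8800e+00  3.5990e+01
  8.8090e+01] 17.2 y-px 44.66140306578071
88 [ 5.6023e+02  4.4620e+01 -2.0000e-01  2.0700e+00  1.0030e+01  3.5660e+01
  8.8610e+01] 21.4 y-px 44.61700917942144
92 [ 5.5973e+02  4.4530e+01 -2.0000e-01  2.5500e+00  1.0210e+01  3.5370e+01
  8.9090e+01] 25.8 y-px 44.53072701518546
```

```bash
cat > fitc.py <<'E'
from h import *
print('cams',[ -cv2.Rodrigues(cam(n)[2])[0].T@cam(n)[3] for n in('top','side')])
def sil(n,x,y,z,a,mask):
    u=np.array([np.cos(a),np.sin(a),0]);v=np.array([-np.sin(a),np.cos(a),0]);w=np.array([0,0,1])
    th=np.linspace(0,2*np.pi,40); P=[]
    for s in(-75,75): P+= [np.array([x,y,z])+u*s+22.5*(np.cos(t)*v+np.sin(t)*w) for t in th]
    p=proj(n,P); h=cv2.convexHull(p.astype(np.float32)); m=np.zeros((384*4,512*4),np.uint8)
    cv2.fillPoly(m,[np.int32(np.round(h*4+1.5))],255); return cv2.resize(m,(512,384),interpolation=cv2.INTER_AREA)/255.
T=cv2.imread('pics/t0.png');S=cv2.imread('pics/s0.png')
def seg(im,x0,x1,y0,y1):
    # cartridge: bright or blue vs dark; grey rails excluded by contour cleaning
    f=im.astype(float).max(2); m=np.zeros(f.shape); 
    m[y0:y1,x0:x1]=np.clip((f[y0:y1,x0:x1]-40)/120,0,1); return m
mt=seg(T,322,362,172,245);ms=seg(S,274,338,140,192)
from scipy.optimize import minimize
def cost(q,n=None):
    e=0
    if n!='side': e+=((sil('top',*q,0)-mt)**2).sum()
    if n!='top': e+=((sil('side',*q,0)-ms)**2).sum()
    return e
if __name__=='__main__':
  for z in (26,29,32,35,38):
    r=minimize(lambda p:cost([p[0],p[1],z,p[2]]),[462,-268,-.253],method='Nelder-Mead',options=dict(initial_simplex=[[462,-268,-.253],[468,-268,-.253],[462,-260,-.253],[462,-268,-.2]],xatol=.02,fatol=.01))
    print(z,np.round(r.x,3),round(r.fun,1))
  q=[r.x[0],r.x[1],30,r.x[2]]
  vis=[]
  for n,im,(x0,x1,y0,y1) in(('top',T,(310,380,165,250)),('side',S,(270,340,135,200))):
    k=6; c=cv2.resize(im[y0:y1,x0:x1],None,fx=k,fy=k,interpolation=cv2.INTER_CUBIC)
    m=cv2.resize((sil(n,*q,0)[y0:y1,x0:x1]*255).astype(np.uint8),None,fx=k,fy=k,interpolation=cv2.INTER_CUBIC)
    cs,_=cv2.findContours((m>127).astype(np.uint8),0,2); cv2.drawContours(c,cs,-1,(0,255,0),1); vis.append(c)
  h=max(v.shape[0] for v in vis); vis=[cv2.copyMakeBorder(v,0,h-v.shape[0],0,0,0) for v in vis]
  cv2.imwrite('pics/cfit.png',cv2.resize(np.hstack(vis),None,fx=.9,fy=.9))
E
python3 fitc.py
```

```text
cams [array([ 390.14864532,  -39.83504943, 1303.30851836]), array([178.39182244, 737.97145303, 917.81345545])]
26 [ 4.65115e+02 -2.69704e+02 -2.58000e-01] 311.6
29 [ 4.64616e+02 -2.68529e+02 -2.76000e-01] 271.9
32 [ 4.64365e+02 -2.67458e+02 -2.56000e-01] 240.6
35 [ 4.63722e+02 -2.66218e+02 -2.79000e-01] 213.6
38 [ 4.63647e+02 -2.65401e+02 -2.69000e-01] 201.9
```

View pics/cfit.png

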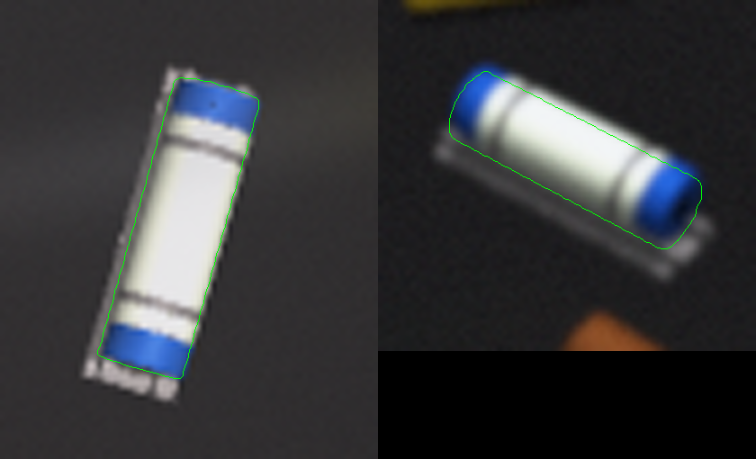

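Request:
jog_arm:
  rows:
    - [[3.83,3.6,0],[0,0,0],8.5]
    - [[3.83,3.6,0],[0,0,0],8.5]
    - [[3.83,3.6,0],[0,0,0],8.5]
    - [[3.83,3.6,0],[0,0,0],8.5]
    - [[3.83,3.6,0],[0,0,0],8.5]
    - [[3.83,3.6,0],[0,0,0],8.5]
    - [[3.83,3.6,0],[0,0,0],8.5]
    - [[3.83,3.6,0],[0,0,0],8.5]
    - [[3.83,3.6,0],[0,0,0],8.5]
    - [[3.83,3.6,0],[0,0,0],8.5]

```text
clock: 1.85
position: [441.4, 149.2, 231.8]
ee_rot: [0.991, -0.137, 0.0, -0.0]
contact_force: [0.6, 1.4, -0.8]
gripper_width: 85.0
```

```bash
cat > go.py <<'E'
import sys
from h import *
from scipy.spatial.transform import Rotation as Ro
def rel(P,yaw=None):
    s=arm.read_state(); R=Ro.from_quat(s['ee_rot']).as_matrix(); d=R.T@(np.array(P)-s['position'])
    y=np.arctan2(R[1,0],R[0,0])
    print('clk',round(s['clock'],2),'pos',np.round(s['position'],1),'yaw',round(y,4),'z',np.round(R[:,2],4),'F',np.round(s['contact_force'],2),'M',np.round(s['wrist_torque'],2),'w',round(s['gripper_width'],1))
    print('shift cm',np.round(d/10,2),'turn deg',None if yaw is None else round(-np.degrees(yaw-y),2))
if __name__=='__main__':
    a=[float(v) for v in sys.argv[1:]]; rel(a[:3],a[3] if len(a)>3 else None)
E
python3 go.py 463 -267 140 -0.262
```

```text
clk 1.85 pos [441.4 149.2 231.8] yaw -0.2755 z [ 1.e-03  7.e-04 -1.e+00] F [ 0.57  1.36 -0.81] M [ 0.04 -0.09 -0.03] w 85.0
shift cm [13.39 39.47  9.15] turn deg -0.77
```

Request:
jog_arm:
  rows:
    - [[1.67,4.93,0.5],[0,0,-0.1],8.5]
    - [[1.67,4.93,0.5],[0,0,-0.1],8.5]
    - [[1.67,4.93,1.2],[0,0,-0.1],8.5]
    - [[1.67,4.93,1.2],[0,0,-0.1],8.5]
    - [[1.67,4.93,1.2],[0,0,-0.1],8.5]
    - [[1.67,4.93,1.2],[0,0,-0.1],8.5]
    - [[1.67,4.93,1.2],[0,0,-0.1],8.5]
    - [[1.67,4.93,1.2],[0,0,0],8.5]
    - [[0,0,0],[0,0,0],8.5]

```text
clock: 2.98
position: [463.6, -267.8, 147.9]
ee_rot: [0.991, -0.134, -0.001, -0.0]
contact_force: [0.5, 0.0, 0.4]
gripper_width: 84.9
```

```bash
python3 - <<'E'
from h import *
for n,(x0,x1,y0,y1) in(('top',(290,410,150,260)),('side',(240,360,100,220))):
    im=snap(n,'a_%s.png'%n); cv2.imwrite('pics/a_%sc.png'%n,cv2.resize(im[y0:y1,x0:x1,::-1],None,fx=5,fy=5,interpolation=cv2.INTER_CUBIC))
E
python3 go.py 463 -267 18 -0.262
```

```text
clk 3.08 pos [ 464.1 -265.5  149.1] yaw -0.265 z [-6.e-04  2.e-04 -1.e+00] F [-0.84 -0.19  0.13] M [-0.01  0.03  0.03] w 85.0
shift cm [-0.05  0.17 13.11] turn deg -0.17
```

View pics/a_topc.png

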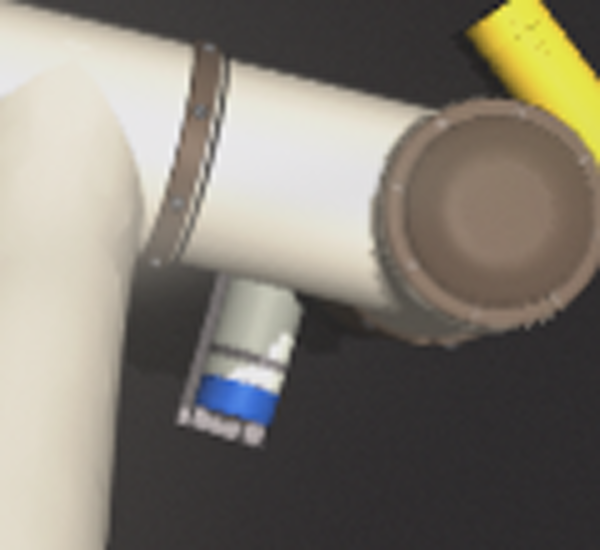

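View pics/a_sidec.png

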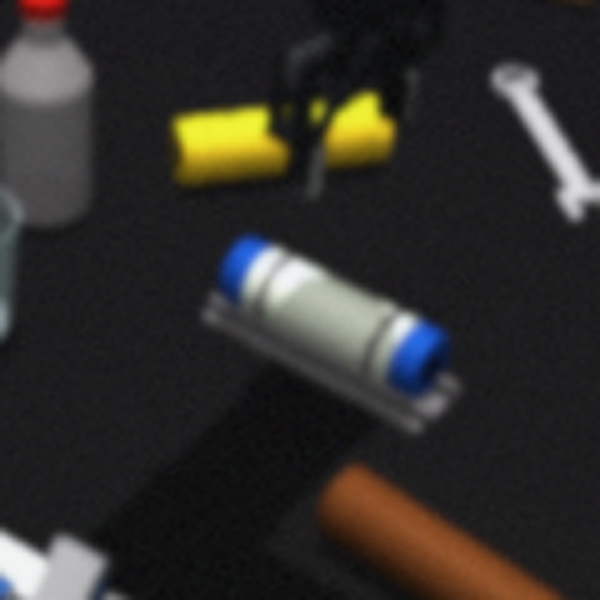

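The white cartridge with blue ends (side, about (305,163)) lies straight below the open fingers (side, about (303,135)). I'm lowering onto it.

Request:
jog_arm:
  rows:
    - [[0,0.15,3],[0,0,0],8.5]
    - [[0,0,3],[0,0,0],8.5]
    - [[0,0,3],[0,0,0],8.5]
    - [[0,0,2],[0,0,0],8.5]
    - [[0,0,1.2],[0,0,0],8.5]
    - [[0,0,0.8],[0,0,0],8.5]
    - [[0,0,0],[0,0,0],8.5]

```text
clock: 3.95
position: [464.1, -266.2, 19.4]
ee_rot: [0.991, -0.131, 0.0, 0.0]
contact_force: [0.1, 0.6, -0.0]
gripper_width: 84.6
```

```bash
python3 go.py 463 -267 18 -0.262
```

```text
clk 3.95 pos [ 464.1 -266.2   19.4] yaw -0.263 z [ 1.e-04 -1.e-04 -1.e+00] F [ 0.14  0.58 -0.  ] M [-0.04 -0.01  0.02] w 84.6
shift cm [-0.09  0.1   0.14] turn deg -0.06
```

Next I close in stages and watch the lateral force as first contact is made.

Request:
jog_arm:
  rows:
    - [[0,0,0],[0,0,0],5.2]
    - [[0,0,0],[0,0,0],5.2]
    - [[0,0,0],[0,0,0],5.2]
    - [[0,0,0],[0,0,0],5.2]

```text
clock: 4.45
position: [464.0, -266.6, 19.5]
ee_rot: [0.991, -0.131, 0.0, 0.0]
contact_force: [-0.1, -0.5, -0.7]
gripper_width: 51.8
```

Request:
jog_arm:
  rows:
    - [[0,0,0],[0,0,0],4.8]
    - [[0,0,0],[0,0,0],4.6]
    - [[0,0,0],[0,0,0],4.6]

```text
clock: 4.82
position: [463.7, -267.8, 19.9]
ee_rot: [0.991, -0.131, -0.0, 0.001]
contact_force: [-2.3, -6.5, 2.8]
gripper_width: 46.3
```

Request:
jog_arm:
  rows:
    - [[0,0,0],[0,0,0],4.45]
    - [[0,0,0],[0,0,0],4.45]

```text
clock: 5.08
position: [463.6, -268.3, 20.1]
ee_rot: [0.991, -0.131, -0.0, 0.001]
contact_force: [-2.8, -9.5, 3.8]
gripper_width: 44.6
```

```bash
python3 go.py 463 -267 18 -0.262
```

```text
clk 5.08 pos [ 463.6 -268.3   20.1] yaw -0.2634 z [-4.0e-04 -1.9e-03 -1.0e+00] F [-2.81 -9.51  3.78] M [-2.58  0.91 -0.03] w 44.6
shift cm [-0.09 -0.11  0.21] turn deg -0.08
```

Request:
jog_arm:
  rows:
    - [[0,0.1,0],[0,0,0],4.45]
    - [[0,0.1,0],[0,0,0],4.45]
    - [[0,0,0],[0,0,0],4.45]

```text
clock: 5.45
position: [463.5, -268.5, 20.1]
ee_rot: [0.991, -0.131, 0.0, 0.0]
contact_force: [-1.5, -0.2, 5.2]
gripper_width: 44.9
```

```bash
python3 go.py 463 -267 18 -0.262
```

```text
clk 5.45 pos [ 463.5 -268.5   20.1] yaw -0.2637 z [ 4.e-04 -2.e-04 -1.e+00] F [-1.46 -0.21  5.15] M [ 0.    0.5  -0.09] w 44.9
shift cm [-0.09 -0.14  0.21] turn deg -0.1
```

Request:
jog_arm:
  rows:
    - [[0,0,0],[0,0,0],4.3]
    - [[0,0,0],[0,0,0],4.3]
    - [[0,0,-0.3],[0,0,0],4.3]
    - [[0,0,-0.5],[0,0,0],4.3]
    - [[0,0,-0.5],[0,0,0],4.3]
    - [[0,0,0],[0,0,0],4.3]

```text
clock: 6.2
position: [463.7, -268.4, 32.6]
ee_rot: [0.991, -0.131, 0.0, 0.0]
contact_force: [-0.7, 0.1, -4.6]
gripper_width: 44.0
```

```bash
python3 go.py 463 -267 18 -0.262
```

```text
clk 6.2 pos [ 463.7 -268.4   32.6] yaw -0.2635 z [ 7.e-04 -1.e-04 -1.e+00] F [-0.72  0.12 -4.64] M [ 0.02 -0.02  0.02] w 44.0
shift cm [-0.1  -0.12  1.46] turn deg -0.09
```

Request:
jog_arm:
  rows:
    - [[0,0,-2],[0,0,0],4.3]
    - [[0,0,-4],[0,0,0],4.3]
    - [[0,0,-5],[0,0,0],4.3]
    - [[0,0,-4],[0,0,0],4.3]
    - [[0,0,-2],[0,0,0],4.3]
    - [[0,0,0],[0,0,0],4.3]

```text
clock: 6.95
position: [464.0, -268.5, 203.6]
ee_rot: [0.991, -0.131, 0.002, 0.0]
contact_force: [-0.5, -0.3, -5.5]
gripper_width: 43.8
```

```bash
python3 go.py 554.2 45.7 180 -0.193
```

```text
clk 6.95 pos [ 464.  -268.5  203.6] yaw -0.2636 z [ 3.6e-03 -6.0e-04 -1.0e+00] F [-0.54 -0.3  -5.5 ] M [-0.03  0.07  0.  ] w 43.8
shift cm [  0.51 -32.68   2.38] turn deg -4.05
```

Request:
jog_arm:
  rows:
    - [[0.05,-2,0],[0,0,0],4.3]
    - [[0.05,-4,0],[0,0,0],4.3]
    - [[0.05,-4.5,0],[0,0,0],4.3]
    - [[0.05,-4.5,0],[0,0,0],4.3]
    - [[0.05,-4.5,0],[0,0,0],4.3]
    - [[0.05,-4.5,0],[0,0,0],4.3]
    - [[0.05,-4.5,0],[0,0,0],4.3]
    - [[0.05,-3,0],[0,0,-2],4.3]
    - [[0.05,-1.2,0],[0,0,-2],4.3]
    - [[0,0,0.5],[0,0,0],4.3]

```text
clock: 8.2
position: [552.1, 46.5, 196.0]
ee_rot: [0.995, -0.096, -0.001, 0.0]
contact_force: [-0.9, -0.5, -4.2]
gripper_width: 43.5
```

Request:
jog_arm:
  rows:
    - [[0,0,0.6],[0,0,0],4.3]
    - [[0,0,0],[0,0,0],4.3]
    - [[0,0,0],[0,0,0],4.3]

```text
clock: 8.57
position: [552.5, 45.5, 191.4]
ee_rot: [0.995, -0.097, 0.0, 0.0]
contact_force: [-0.1, -0.3, -3.8]
gripper_width: 43.7
```

```bash
python3 - <<'E'
from h import *
for n,(x0,x1,y0,y1) in(('top',(170,290,100,220)),('side',(170,290,120,250))):
    im=snap(n,'b_%s.png'%n); cv2.imwrite('pics/b_%sc.png'%n,cv2.resize(im[y0:y1,x0:x1,::-1],None,fx=5,fy=4.6,interpolation=cv2.INTER_CUBIC))
E
python3 go.py 554.2 45.7 120 -0.193
```

```text
clk 8.68 pos [552.7  45.8 191.6] yaw -0.1945 z [ 6.e-04  1.e-04 -1.e+00] F [-0.7   0.33 -4.85] M [ 0.02 -0.04  0.  ] w 43.8
shift cm [ 0.15 -0.02  7.16] turn deg -0.08
```

View pics/b_sidec.png

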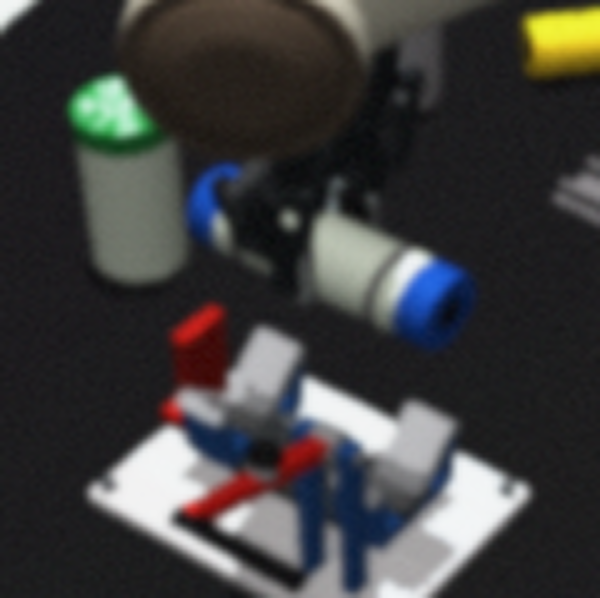

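View pics/b_topc.png

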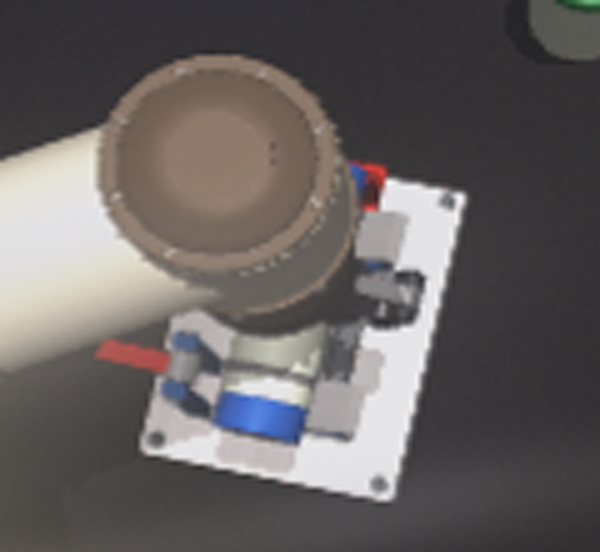

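```bash
python3 - <<'E'
from h import *
a=-.1945;u=np.array([np.cos(a),np.sin(a),0]);
for z in(204,208,212):
    P=np.array([552.7,45.8,z]); e=P-75*u; print(z,'pred top',((proj('top',e)[0]-[170,100])*[5,4.6]).round(1),'side',((proj('side',e)[0]-[170,120])*[5,4.6]).round(1))
    v=np.array([-u[1],u[0],0])
    print(((proj('top',[e+22.5*v,e-22.5*v])-[170,100])*[5,4.6]).round(1).tolist())
E
```

```text
204 pred top [258.  432.1] side [447.9 309.4]
[[213.1, 423.1], [303.1, 441.1]]
208 pred top [257.3 431.5] side [448.  303.9]
[[212.2, 422.4], [302.5, 440.5]]
212 pred top [256.6 430.8] side [448.1 298.4]
[[211.3, 421.7], [301.9, 439.9]]
```

Request:
jog_arm:
  rows:
    - [[0.1,0,1.5],[0,0,0],4.3]
    - [[0,0,2],[0,0,0],4.3]
    - [[0,0,2.2],[0,0,0],4.3]
    - [[0,0,2],[0,0,0],4.3]
    - [[0,0,1.3],[0,0,0],4.3]
    - [[0,0,0.6],[0,0,0],4.3]
    - [[0,0,0],[0,0,0],4.3]
    - [[0,0,0],[0,0,0],4.3]

```text
clock: 9.68
position: [554.2, 46.2, 96.1]
ee_rot: [0.995, -0.097, 0.001, -0.0]
contact_force: [-0.0, 0.2, -4.6]
gripper_width: 43.8
```

```bash
python3 - <<'E'
from h import *
for n,(x0,x1,y0,y1) in(('side',(170,290,150,270)),):
    im=snap(n,'c_%s.png'%n); cv2.imwrite('pics/c_%sc.png'%n,cv2.resize(im[y0:y1,x0:x1,::-1],None,fx=6,fy=5,interpolation=cv2.INTER_CUBIC))
E
python3 go.py 554.2 45.8 70 -0.193
```

```text
clk 9.72 pos [554.1  46.2  96.1] yaw -0.1936 z [ 1.7e-03  5.0e-04 -1.0e+00] F [ 0.12 -0.31 -5.21] M [ 0.04 -0.01 -0.  ] w 43.8
shift cm [0.01 0.04 2.61] turn deg -0.03
```

View pics/c_sidec.png

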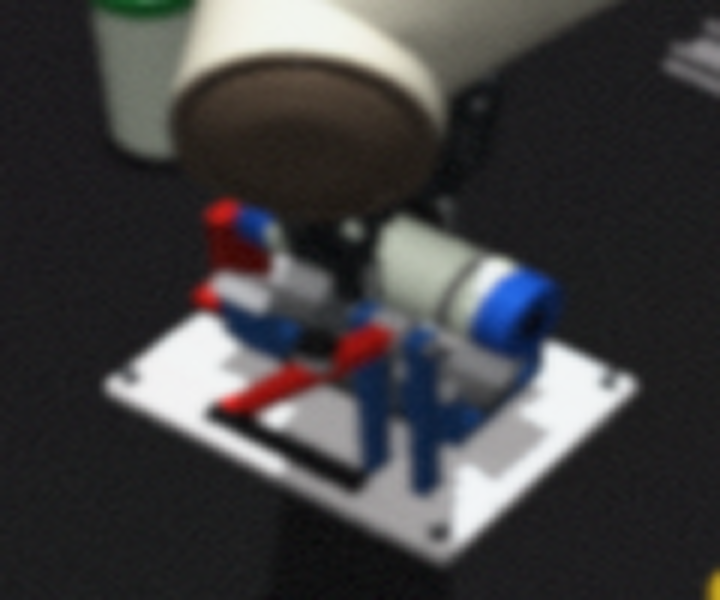

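Cartridge hangs over the V's, with its free end at crop (530,310) clear of the hinge post. From here it goes down slowly by feel.

Request:
jog_arm:
  rows:
    - [[0,0,0.4],[0,0,0],4.3]
    - [[0,0,0.3],[0,0,0],4.3]
    - [[0,0,0],[0,0,0],4.3]

```text
clock: 10.1
position: [553.3, 45.9, 87.9]
ee_rot: [0.995, -0.097, -0.0, 0.0]
contact_force: [-0.8, -0.8, -3.7]
gripper_width: 43.7
```

Request:
jog_arm:
  rows:
    - [[0,0,0.3],[0,0,0],4.3]
    - [[0,0,0.1],[0,0,0],4.3]
    - [[0,0,0],[0,0,0],4.3]

```text
clock: 10.48
position: [553.5, 46.0, 84.2]
ee_rot: [0.995, -0.097, -0.0, 0.0]
contact_force: [-0.2, -0.0, -4.8]
gripper_width: 44.0
```

Request:
jog_arm:
  rows:
    - [[0,0,0.2],[0,0,0],4.3]
    - [[0,0,0.1],[0,0,0],4.3]
    - [[0,0,0],[0,0,0],4.3]

```text
clock: 10.85
position: [553.5, 46.0, 81.2]
ee_rot: [0.995, -0.097, -0.0, 0.0]
contact_force: [-0.7, -0.4, -4.8]
gripper_width: 43.8
```

Request:
jog_arm:
  rows:
    - [[0,0,0.15],[0,0,0],4.3]
    - [[0,0,0.1],[0,0,0],4.3]
    - [[0,0,0],[0,0,0],4.3]

```text
clock: 11.22
position: [553.5, 46.0, 78.7]
ee_rot: [0.995, -0.097, -0.0, 0.0]
contact_force: [0.2, 0.1, -4.7]
gripper_width: 43.8
```

Request:
jog_arm:
  rows:
    - [[0,0,0.1],[0,0,0],4.3]
    - [[0,0,0.1],[0,0,0],4.3]
    - [[0,0,0],[0,0,0],4.3]

```text
clock: 11.6
position: [553.5, 46.0, 76.7]
ee_rot: [0.995, -0.097, -0.0, 0.0]
contact_force: [0.7, 0.2, -3.6]
gripper_width: 43.6
```

Request:
jog_arm:
  rows:
    - [[0,0,0.1],[0,0,0],4.3]
    - [[0,0,0.1],[0,0,0],4.3]
    - [[0,0,0],[0,0,0],4.3]

```text
clock: 11.98
position: [553.5, 46.0, 74.7]
ee_rot: [0.995, -0.097, -0.0, 0.0]
contact_force: [-0.1, -0.3, -4.2]
gripper_width: 43.9
```

Request:
jog_arm:
  rows:
    - [[0,0,0.1],[0,0,0],4.3]
    - [[0,0,0.1],[0,0,0],4.3]
    - [[0,0,0],[0,0,0],4.3]

```text
clock: 12.35
position: [553.5, 46.0, 72.7]
ee_rot: [0.995, -0.097, -0.0, 0.0]
contact_force: [0.8, -0.7, -4.1]
gripper_width: 43.9
```

Request:
jog_arm:
  rows:
    - [[0,0,0.1],[0,0,0],4.3]
    - [[0,0,0.1],[0,0,0],4.3]
    - [[0,0,0],[0,0,0],4.3]

```text
clock: 12.72
position: [553.5, 46.0, 70.7]
ee_rot: [0.995, -0.097, -0.0, 0.0]
contact_force: [-0.6, -0.1, -4.4]
gripper_width: 43.8
```

Request:
jog_arm:
  rows:
    - [[0,0,0.1],[0,0,0],4.3]
    - [[0,0,0.1],[0,0,0],4.3]
    - [[0,0,0],[0,0,0],4.3]

```text
clock: 13.1
position: [553.5, 46.0, 68.7]
ee_rot: [0.995, -0.097, -0.0, 0.0]
contact_force: [0.1, 0.2, -5.6]
gripper_width: 43.5
```

Request:
jog_arm:
  rows:
    - [[0,0,0.1],[0,0,0],4.3]
    - [[0,0,0.1],[0,0,0],4.3]
    - [[0,0,0],[0,0,0],4.3]

```text
clock: 13.48
position: [553.5, 46.0, 66.7]
ee_rot: [0.995, -0.097, -0.0, 0.0]
contact_force: [0.4, -0.1, -3.9]
gripper_width: 43.5
```

Request:
jog_arm:
  rows:
    - [[0,0,0.1],[0,0,0],4.3]
    - [[0,0,0.05],[0,0,0],4.3]
    - [[0,0,0],[0,0,0],4.3]

```text
clock: 13.85
position: [553.5, 46.0, 65.2]
ee_rot: [0.995, -0.097, -0.0, 0.0]
contact_force: [0.0, 0.5, -4.5]
gripper_width: 44.0
```

Request:
jog_arm:
  rows:
    - [[0,0,0.1],[0,0,0],4.3]
    - [[0,0,0.05],[0,0,0],4.3]
    - [[0,0,0],[0,0,0],4.3]

```text
clock: 14.22
position: [553.7, 45.7, 64.5]
ee_rot: [0.995, -0.096, 0.0, 0.0]
contact_force: [-1.0, -2.4, 2.1]
gripper_width: 43.3
```

Contact: Fz jumped by about 6.5 N, with a little sideways force. I'll ease it sideways.

Request:
jog_arm:
  rows:
    - [[0,0.05,0],[0,0,0],4.3]
    - [[0,0,0],[0,0,0],4.3]

```text
clock: 14.48
position: [553.7, 45.6, 64.5]
ee_rot: [0.995, -0.097, 0.0, -0.0]
contact_force: [-2.3, -0.9, 5.7]
gripper_width: 43.9
```

```bash
python3 go.py 554.2 45.8 64 -0.193
```

```text
clk 14.47 pos [553.7  45.6  64.5] yaw -0.1934 z [ 7.e-04  1.e-04 -1.e+00] F [-2.31 -0.85  5.74] M [-0.26  0.76  0.15] w 43.9
shift cm [ 0.05 -0.03  0.05] turn deg -0.02
```

Request:
jog_arm:
  rows:
    - [[0,0.02,0.06],[0,0,0],4.3]
    - [[0,0,0],[0,0,0],4.3]
    - [[0,0,0],[0,0,0],4.3]

```text
clock: 14.85
position: [553.7, 45.6, 64.4]
ee_rot: [0.995, -0.096, 0.0, -0.0]
contact_force: [-4.8, -0.9, 9.1]
gripper_width: 43.9
```

```bash
python3 go.py 554.2 45.8 64 -0.193
```

```text
clk 14.85 pos [553.7  45.6  64.4] yaw -0.1932 z [ 1.e-03  2.e-04 -1.e+00] F [-4.83 -0.88  9.09] M [-0.03  1.22  0.11] w 43.9
shift cm [ 0.04 -0.03  0.04] turn deg -0.01
```

Request:
jog_arm:
  rows:
    - [[-0.03,0,-0.05],[0,0,0],4.3]
    - [[0,0,0],[0,0,0],4.3]
    - [[0,0,0],[0,0,0],4.3]

```text
clock: 15.22
position: [553.7, 45.6, 64.4]
ee_rot: [0.995, -0.096, 0.001, -0.0]
contact_force: [-1.8, -0.3, 5.6]
gripper_width: 43.8
```

```bash
python3 - <<'E'
from h import *
for n,(x0,x1,y0,y1) in(('side',(170,290,150,270)),):
    im=snap(n,'d_%s.png'%n); cv2.imwrite('pics/d_%sc.png'%n,cv2.resize(im[y0:y1,x0:x1,::-1],None,fx=6,fy=5,interpolation=cv2.INTER_CUBIC))
E
python3 go.py 554.2 45.8 64 -0.193
```

```text
clk 15.28 pos [553.7  45.7  64.5] yaw -0.1932 z [ 1.5e-03  3.0e-04 -1.0e+00] F [-3.03 -1.04  6.7 ] M [-0.19  0.77  0.14] w 43.6
shift cm [ 0.04 -0.02  0.05] turn deg -0.01
```

View pics/d_sidec.png

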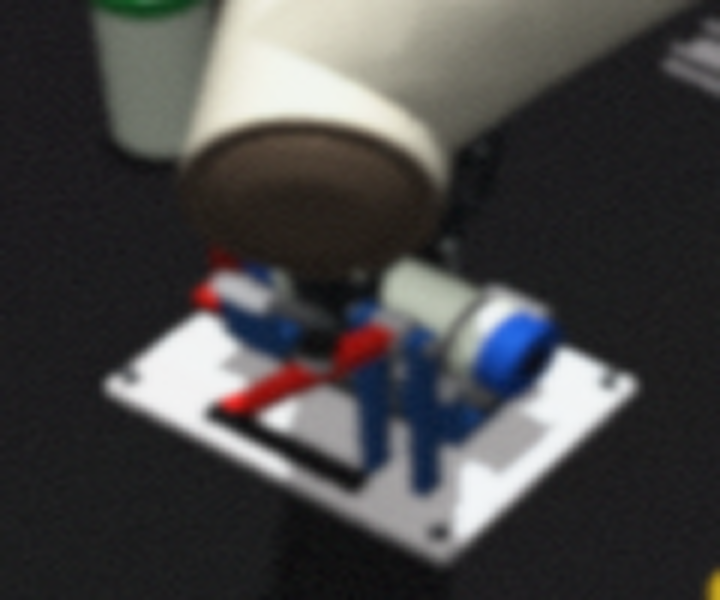

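```bash
python3 - <<'E'
from h import *
def e(p,a,dz): u=np.array([np.cos(a),np.sin(a),0]); return np.array(p)+[0,0,dz]-75*u
for dz in(8,12,16): print(dz, proj('side',e([552.7,45.8,191.6],-.1945,dz))[0], proj('side',e([553.7,45.7,64.5],-.1932,dz))[0], 'c shot', proj('side',e([554.1,46.2,96.1],-.1936,dz))[0])
i=[cv2.imread('pics/%s_side.png'%k) for k in 'bcd']
o=[cv2.resize(im[y-18:y+18,240:280],(260,234),interpolation=cv2.INTER_CUBIC) for im,y in zip(i,(188,213,219))]
cv2.imwrite('pics/cmp.png',np.hstack(o))
E
```

```text
8 [259.55430683 188.55572262] [258.6966521 222.9771737] c shot [258.59119985 214.9866091 ]
12 [259.57316846 187.37022844] [258.71188029 221.97226563] c shot [258.60646624 213.94085634]
16 [259.59213213 186.17828468] [258.72718446 220.9623186 ] c shot [258.62181032 212.88975497]
```

View pics/cmp.png

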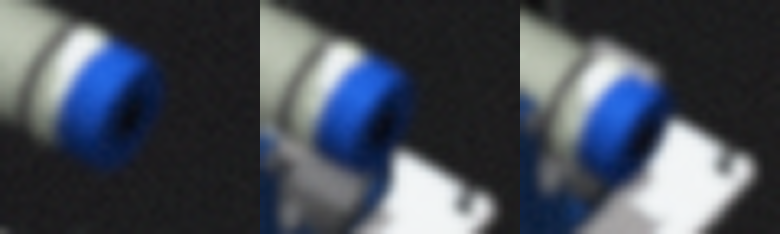

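Request:
jog_arm:
  rows:
    - [[0,0,0],[0,0,0],4.4]
    - [[0,0,0],[0,0,0],4.45]
    - [[0,0,0],[0,0,0],4.5]
    - [[0,0,0],[0,0,0],4.55]
    - [[0,0,0],[0,0,0],4.65]
    - [[0,0,0],[0,0,0],4.8]

```text
clock: 16.02
position: [553.2, 45.5, 63.5]
ee_rot: [0.995, -0.097, -0.0, -0.0]
contact_force: [-0.4, -0.3, -0.5]
gripper_width: 47.9
```

```bash
python3 go.py 554.2 45.8 64 -0.193
```

```text
clk 16.02 pos [553.2  45.5  63.5] yaw -0.1938 z [-0.e+00  1.e-04 -1.e+00] F [-0.41 -0.34 -0.52] M [-0.01 -0.   -0.03] w 47.9
shift cm [ 0.09 -0.05 -0.05] turn deg -0.05
```

Request:
jog_arm:
  rows:
    - [[0,0,0],[0,0,0],5.8]
    - [[0,0,0],[0,0,0],5.8]
    - [[0,0,-1],[0,0,0],5.8]
    - [[0,0,-2.5],[0,0,0],5.8]
    - [[0,0,-4],[0,0,0],5.8]
    - [[0,0,-3],[0,0,0],5.8]
    - [[-2,0,0],[0,0,0],2]
    - [[-4,0,0],[0,0,0],0]
    - [[-4,0,0],[0,0,0],0]
    - [[-1.8,0,0],[0,0,0],0]

```text
clock: 17.27
position: [435.9, 68.1, 169.5]
ee_rot: [0.995, -0.096, 0.0, -0.0]
contact_force: [0.4, 0.8, 0.2]
gripper_width: 0.1
```

```bash
python3 - <<'E'
from h import *
for n,(x0,x1,y0,y1) in(('side',(170,290,150,270)),('top',(170,290,110,220))):
    im=snap(n,'e_%s.png'%n); cv2.imwrite('pics/e_%sc.png'%n,cv2.resize(im[y0:y1,x0:x1,::-1],None,fx=6,fy=5,interpolation=cv2.INTER_CUBIC))
E
python3 go.py 562.1 44.3 70 -0.193
```

```text
clk 17.38 pos [436.5  68.3 169.6] yaw -0.1923 z [ 1.3e-03  7.0e-04 -1.0e+00] F [-0.05  0.91  0.49] M [-0.06 -0.08  0.  ] w -0.1
shift cm [12.78 -0.04  9.97] turn deg 0.04
```

View pics/e_sidec.png

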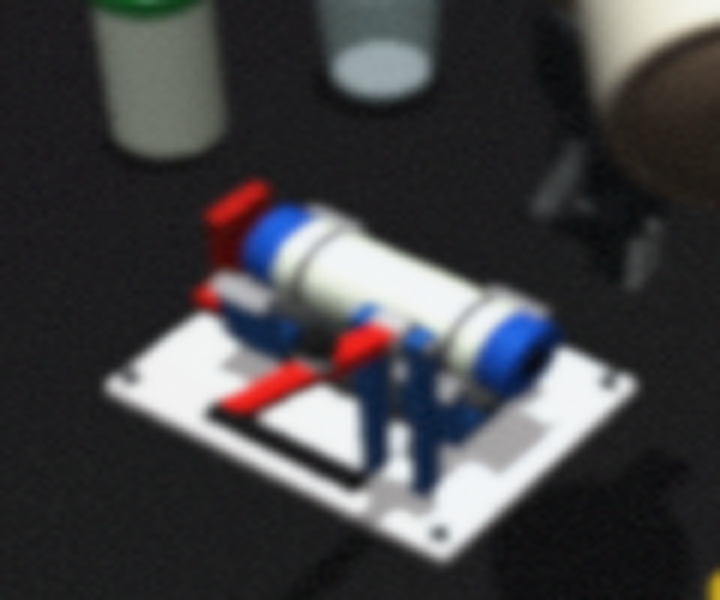

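View pics/e_topc.png

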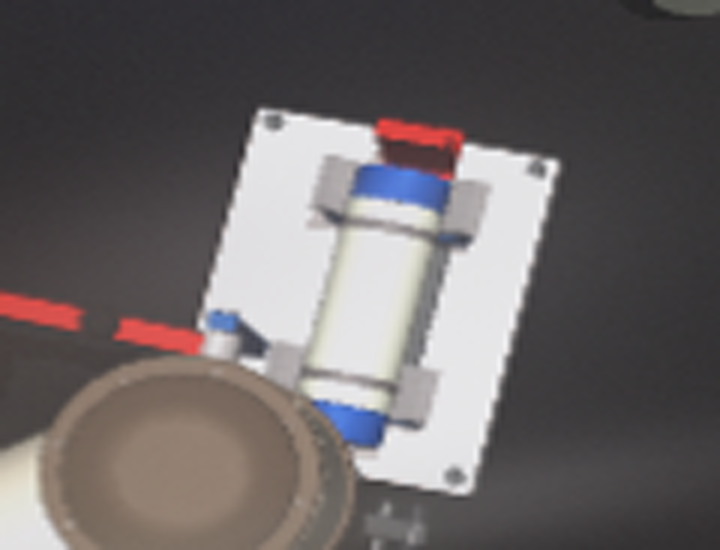

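Request:
jog_arm:
  rows:
    - [[0,0,2],[0,0,0],0]
    - [[0,0,4],[0,0,0],0]
    - [[0,0,3],[0,0,0],0]
    - [[0,0,1],[0,0,0],0]
    - [[1,0,0],[0,0,0],0]
    - [[1,0,0],[0,0,0],0]
    - [[0,0,0],[0,0,0],0]

```text
clock: 18.25
position: [458.9, 64.6, 69.7]
ee_rot: [0.995, -0.097, 0.001, -0.001]
contact_force: [-0.1, 0.1, 0.5]
gripper_width: 0.1
```

```bash
python3 - <<'E'
from h import *
for n,(x0,x1,y0,y1) in(('side',(190,310,150,270)),('top',(170,290,110,220))):
    im=snap(n,'f_%s.png'%n); cv2.imwrite('pics/f_%sc.png'%n,cv2.resize(im[y0:y1,x0:x1,::-1],None,fx=6,fy=5,interpolation=cv2.INTER_CUBIC))
p=arm.read_state()['position']; print((proj('side',p)[0]-[190,150])*[6,5])
E
python3 go.py 562.1 44.3 70 -0.193
```

```text
[455.33624039 388.28148861]
clk 18.35 pos [457.4  64.3  69.3] yaw -0.1943 z [ 1.1e-03  7.0e-04 -1.0e+00] F [-0.44 -0.91 -0.08] M [-0.02 -0.01 -0.03] w 0.1
shift cm [10.66 -0.06 -0.06] turn deg -0.07
```

View pics/f_sidec.png

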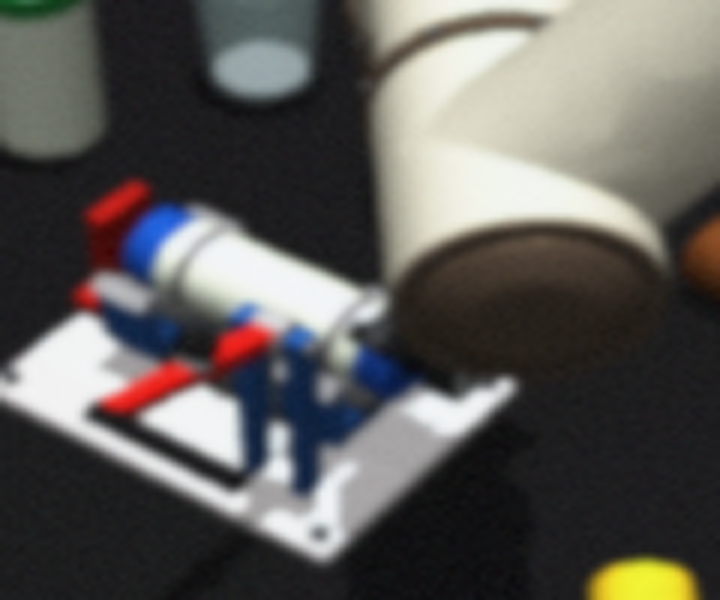

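The shut fingers (crop about (455,385)) stand behind the free blue end at (385,370). Pushing along +x by feel.

Request:
jog_arm:
  rows:
    - [[0.4,0,0],[0,0,0],0]
    - [[0.4,0,0],[0,0,0],0]
    - [[0,0,0],[0,0,0],0]

```text
clock: 18.73
position: [465.1, 62.8, 68.8]
ee_rot: [0.995, -0.097, 0.0, -0.0]
contact_force: [0.1, 0.7, -0.7]
gripper_width: 0.0
```

Request:
jog_arm:
  rows:
    - [[0.2,0,0],[0,0,0],0]
    - [[0.2,0,0],[0,0,0],0]
    - [[0,0,0],[0,0,0],0]

```text
clock: 19.1
position: [468.5, 61.8, 68.6]
ee_rot: [0.995, -0.097, -0.0, 0.0]
contact_force: [-0.4, 0.4, -0.2]
gripper_width: 0.1
```

Request:
jog_arm:
  rows:
    - [[0.2,0,0],[0,0,0],0]
    - [[0.2,0,0],[0,0,0],0]
    - [[0,0,0],[0,0,0],0]

```text
clock: 19.48
position: [472.6, 61.0, 68.5]
ee_rot: [0.995, -0.097, -0.0, 0.0]
contact_force: [-1.2, -0.8, 1.0]
gripper_width: -0.1
```

```bash
python3 go.py 562.1 44.3 70 -0.193
```

```text
clk 19.48 pos [472.6  61.   68.5] yaw -0.1939 z [-6.e-04 -4.e-04 -1.e+00] F [-1.19 -0.81  0.97] M [-0.11  0.39 -0.01] w -0.1
shift cm [ 9.11 -0.09 -0.15] turn deg -0.05
```

Request:
jog_arm:
  rows:
    - [[0.2,0,0],[0,0,0],0]
    - [[0.2,0,0],[0,0,0],0]
    - [[0,0,0],[0,0,0],0]

```text
clock: 19.85
position: [476.8, 60.3, 68.6]
ee_rot: [0.995, -0.097, 0.0, 0.0]
contact_force: [-1.2, -0.7, -0.3]
gripper_width: -0.2
```

Request:
jog_arm:
  rows:
    - [[0.15,0,0],[0,0,0],0]
    - [[0.1,0,0],[0,0,0],0]
    - [[0,0,0],[0,0,0],0]

```text
clock: 20.23
position: [479.1, 59.9, 68.7]
ee_rot: [0.995, -0.097, 0.0, 0.0]
contact_force: [-2.0, -0.5, -1.2]
gripper_width: -0.1
```

Request:
jog_arm:
  rows:
    - [[0.1,0,0],[0,0,0],0]
    - [[0,0,0],[0,0,0],0]

```text
clock: 20.48
position: [480.1, 59.8, 68.7]
ee_rot: [0.995, -0.097, 0.0, -0.0]
contact_force: [-1.6, -0.9, -0.5]
gripper_width: 0.1
```

Request:
jog_arm:
  rows:
    - [[0.1,0,0],[0,0,0],0]
    - [[0,0,0],[0,0,0],0]

```text
clock: 20.72
position: [481.2, 59.6, 68.7]
ee_rot: [0.995, -0.097, 0.0, -0.0]
contact_force: [-1.6, -0.1, -1.1]
gripper_width: 0.0
```

Request:
jog_arm:
  rows:
    - [[0.1,0,0],[0,0,0],0]
    - [[0,0,0],[0,0,0],0]

```text
clock: 20.98
position: [482.1, 59.4, 68.7]
ee_rot: [0.995, -0.097, 0.0, -0.0]
contact_force: [-1.5, -0.0, -1.0]
gripper_width: -0.1
```

Request:
jog_arm:
  rows:
    - [[0.1,0,0],[0,0,0],0]
    - [[0,0,0],[0,0,0],0]

```text
clock: 21.22
position: [482.6, 59.2, 68.7]
ee_rot: [0.995, -0.097, -0.0, 0.0]
contact_force: [-4.1, 1.2, 0.8]
gripper_width: 0.1
```

Request:
jog_arm:
  rows:
    - [[0.1,0,0],[0,0,0],0]
    - [[0,0,0],[0,0,0],0]
    - [[0,0,0],[0,0,0],0]

```text
clock: 21.6
position: [483.1, 59.0, 68.7]
ee_rot: [0.995, -0.097, -0.001, 0.0]
contact_force: [-6.7, 2.9, 3.0]
gripper_width: 0.4
```

Request:
jog_arm:
  rows:
    - [[0.06,0,0],[0,0,0],0]
    - [[0,0,0],[0,0,0],0]
    - [[0,0,0],[0,0,0],0]

```text
clock: 21.98
position: [483.3, 59.0, 68.7]
ee_rot: [0.995, -0.097, -0.001, 0.0]
contact_force: [-7.9, 3.8, 3.5]
gripper_width: 0.1
```

```bash
python3 go.py 562.1 44.3 70 -0.193
```

```text
clk 21.98 pos [483.3  59.   68.7] yaw -0.1939 z [-2.3e-03 -1.0e-04 -1.0e+00] F [-7.85  3.85  3.54] M [1.04 1.93 0.03] w 0.1
shift cm [ 8.02 -0.08 -0.15] turn deg -0.05
```

Request:
jog_arm:
  rows:
    - [[-0.15,0,0],[0,0,0],0]
    - [[-0.3,0,0],[0,0,0],0]
    - [[-1.5,0,0],[0,0,0],0]
    - [[-3,0,0],[0,0,0],0]
    - [[-2,0,-3],[0,0,0],0]
    - [[0,0,-5],[0,0,0],3]
    - [[0,0,-5],[0,0,0],4]
    - [[0,0,0],[0,0,0],4]

```text
clock: 22.98
position: [418.4, 73.5, 202.9]
ee_rot: [0.995, -0.096, 0.005, -0.003]
contact_force: [-0.3, 0.1, -0.2]
gripper_width: 39.9
```

```bash
python3 - <<'E'
from h import *
for n,(x0,x1,y0,y1) in(('side',(170,290,150,270)),('top',(150,270,110,220))):
    im=snap(n,'g_%s.png'%n); cv2.imwrite('pics/g_%sc.png'%n,cv2.resize(im[y0:y1,x0:x1,::-1],None,fx=6,fy=5,interpolation=cv2.INTER_CUBIC))
E
python3 go.py 562.1 44.3 70 -0.193
```

```text
clk 23.07 pos [415.8  72.3 198.9] yaw -0.1939 z [ 0.0011  0.0012 -1.    ] F [-1.26 -0.15  0.55] M [-0.01  0.05 -0.01] w 40.0
shift cm [14.89 -0.05 12.9 ] turn deg -0.05
```

View pics/g_sidec.png

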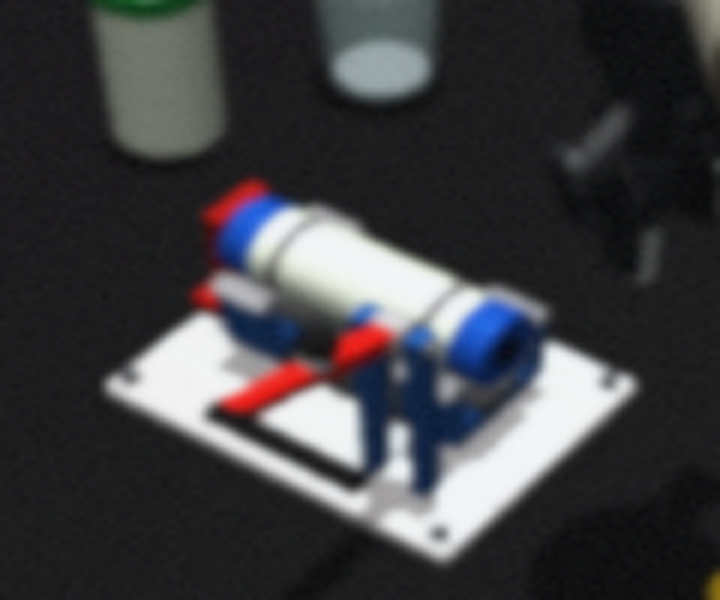

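View pics/g_topc.png

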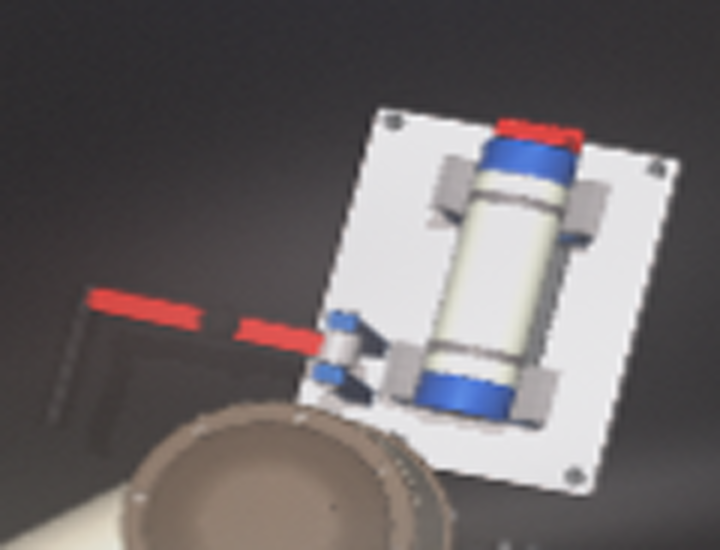

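```bash
cat > cl.py <<'E'
from h import *
O=np.array([562.1,44.3,0]);A=-.1935
R=np.array([[np.cos(A),-np.sin(A),0],[np.sin(A),np.cos(A),0],[0,0,1]])
def w(x,y,z): return R@np.array([x,y,z])+O
def hp(th,x=-93,r=110): return w(x,55+r*np.cos(th),129+r*np.sin(th))
E
python3 - <<'E'
from cl import *
from scipy.optimize import least_squares
obs=[('top',np.array([53,447])/6+[150,120],-97),('side',np.array([300,464])/6+[180,170],-97),('top',np.array([88,292])/6+[150,120],-36),('side',np.array([153,375])/6+[180,170],-36)]
for th in(-.3,-.2,-.1,0,.1,.2,.3): print(th,[ (proj(n,hp(th,x))[0]-o).round(1).tolist() for n,o,x in obs])
def tr(a,b): return tri(a,b)
for i in (0,2):
    P,e=tri(obs[i+1][1],obs[i][1]); print(P,e,'fixture',R.T@(P-O))
E
```

```text
-0.3 [[7.2, -5.4], [-6.1, 12.6], [6.6, -1.5], [-1.1, 15.3]]
-0.2 [[5.4, -5.9], [-7.1, 10.6], [4.8, -2.3], [-2.2, 13.3]]
-0.1 [[3.9, -6.5], [-7.7, 8.3], [3.3, -3.0], [-3.1, 10.9]]
0 [[2.8, -6.9], [-8.1, 5.6], [2.3, -3.7], [-3.6, 8.1]]
0.1 [[2.1, -7.3], [-8.2, 2.5], [1.6, -4.2], [-3.8, 5.0]]
0.2 [[1.7, -7.5], [-8.0, -1.0], [1.3, -4.7], [-3.8, 1.6]]
0.3 [[1.8, -7.7], [-7.5, -4.7], [1.5, -5.1], [-3.4, -2.1]]
[477.36069648 224.03492366 160.43143183] [0.91242352] fixture [-117.71991366  160.08564668  160.43143183]
[545.14633474 211.6489818  163.65815102] [1.69506322] fixture [-48.81759261 160.96568307 163.65815102]
```

```bash
python3 - <<'E'
from cl import *
for th in(.304,.6,1,1.57,2,2.5,2.9,3.1,3.4): print(th,hp(th).round(1),'tcp z',(hp(th)[2]-19).round(1))
E
python3 go.py 491.1 220 215 -0.1935
```

```text
0.304 [501.6 219.2 161.9] tcp z 142.9
0.6 [498.9 205.2 191.1] tcp z 172.1
1 [492.8 174.5 221.6] tcp z 202.6
1.57 [481.4 116.2 239. ] tcp z 220.0
2 [472.6  71.2 229. ] tcp z 210.0
2.5 [464.5  29.7 194.8] tcp z 175.8
2.9 [460.9  11.3 155.3] tcp z 136.3
3.1 [460.3   8.3 133.6] tcp z 114.6
3.4 [461.   11.8 100.9] tcp z 81.9
clk 23.07 pos [415.8  72.3 198.9] yaw -0.1939 z [ 0.0011  0.0012 -1.    ] F [-1.26 -0.15  0.55] M [-0.01  0.05 -0.01] w 40.0
shift cm [  4.55 -15.95  -1.59] turn deg -0.02
```

Request:
jog_arm:
  rows:
    - [[0.6,-2,-0.8],[0,0,0],4]
    - [[1.2,-3.5,-0.8],[0,0,0],4]
    - [[1.3,-4,0],[0,0,0],4]
    - [[1.3,-3.5,0],[0,0,0],4]
    - [[0.8,-2,0],[0,0,0],4]
    - [[0.4,-1.07,0],[0,0,0],4]
    - [[0,0,0],[0,0,0],4]
    - [[0,0,0],[0,0,0],4]

```text
clock: 24.08
position: [501.6, 218.4, 214.3]
ee_rot: [0.995, -0.097, -0.0, 0.0]
contact_force: [0.4, 0.2, 0.7]
gripper_width: 39.6
```

```bash
python3 - <<'E'
from h import *
for n,(x0,x1,y0,y1) in(('side',(160,280,150,270)),('top',(120,240,110,220))):
    im=snap(n,'h_%s.png'%n); im=np.clip(im.astype(float)*1.8,0,255).astype(np.uint8); cv2.imwrite('pics/h_%sc.png'%n,cv2.resize(im[y0:y1,x0:x1,::-1],None,fx=6,fy=5,interpolation=cv2.INTER_CUBIC))
E
python3 go.py 501.6 219.2 143 -0.1935
```

```text
clk 24.18 pos [501.8 218.4 214.8] yaw -0.1943 z [-1.e-04  0.e+00 -1.e+00] F [0.44 0.16 0.5 ] M [ 0.02  0.   -0.02] w 39.8
shift cm [-0.03 -0.07  7.18] turn deg -0.05
```

View pics/h_sidec.png

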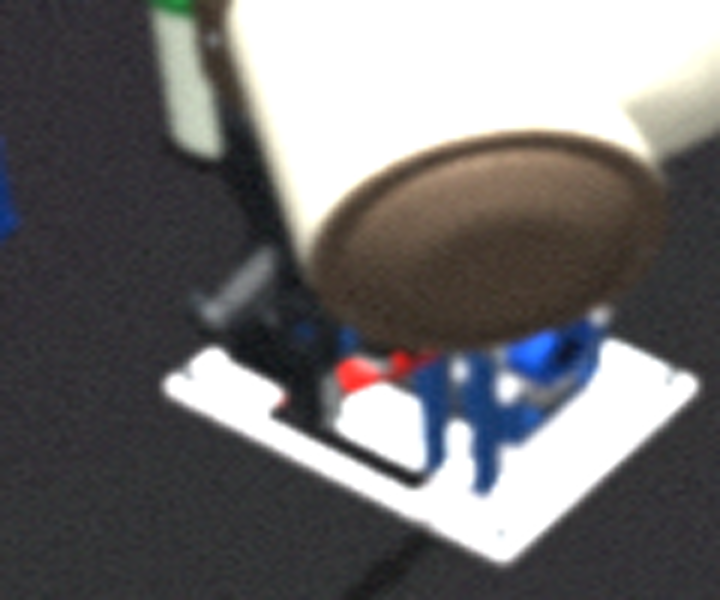

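View pics/h_topc.png

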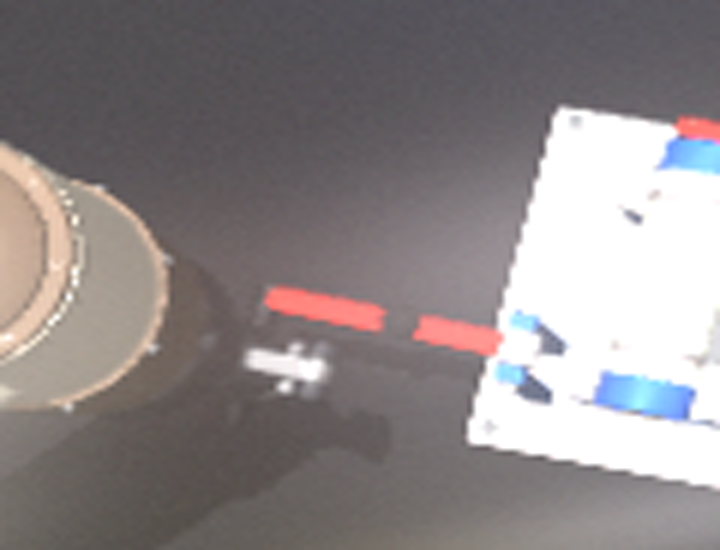

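Request:
jog_arm:
  rows:
    - [[0,-0.05,2],[0,0,0],4]
    - [[0,0,2],[0,0,0],4]
    - [[0,0,1.5],[0,0,0],4]
    - [[0,0,1],[0,0,0],4]
    - [[0,0,0.6],[0,0,0],4]
    - [[0,0,0],[0,0,0],4]

```text
clock: 24.92
position: [502.4, 219.6, 143.6]
ee_rot: [0.995, -0.097, -0.0, 0.0]
contact_force: [0.9, -0.8, 0.5]
gripper_width: 40.1
```

```bash
python3 - <<'E'
from h import *
for n,(x0,x1,y0,y1) in(('side',(160,280,150,270)),('top',(120,240,110,220))):
    im=snap(n,'i_%s.png'%n); im=np.clip(im.astype(float)*1.8,0,255).astype(np.uint8); cv2.imwrite('pics/i_%sc.png'%n,cv2.resize(im[y0:y1,x0:x1,::-1],None,fx=6,fy=5,interpolation=cv2.INTER_CUBIC))
E
python3 go.py 501.6 219.2 143 -0.1935
```

```text
clk 25.02 pos [502.7 219.9 144.2] yaw -0.1936 z [ 9.e-04  5.e-04 -1.e+00] F [-0.49  0.91  0.28] M [ 0.04  0.02 -0.04] w 40.2
shift cm [-0.09  0.09  0.12] turn deg -0.0
```

View pics/i_sidec.png

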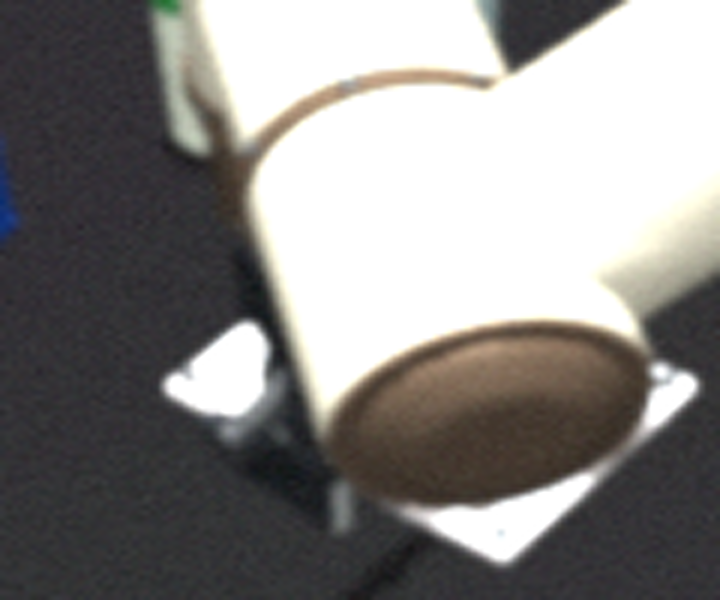

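View pics/i_topc.png

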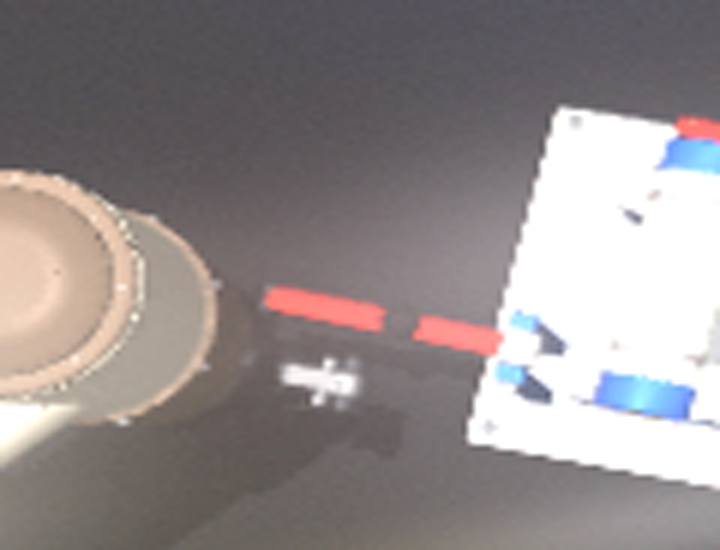

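Request:
jog_arm:
  rows:
    - [[0,0,0],[0,0,0],2]
    - [[0,0,0],[0,0,0],1.5]
    - [[0,0,0],[0,0,0],1.3]
    - [[0,0,0],[0,0,0],1.1]
    - [[0,0,0],[0,0,0],1.0]

```text
clock: 25.65
position: [502.1, 218.6, 143.6]
ee_rot: [0.995, -0.097, -0.0, 0.001]
contact_force: [0.7, -5.6, 0.7]
gripper_width: 10.7
```

```bash
python3 go.py 501.6 219.2 143 -0.1935
```

```text
clk 25.65 pos [502.1 218.6 143.6] yaw -0.1941 z [-0.001  -0.0016 -1.    ] F [ 0.71 -5.58  0.65] M [-1.54 -0.19  0.04] w 10.7
shift cm [-0.06 -0.04  0.06] turn deg -0.03
```

```bash
python3 -c "
import numpy as np
t=.31
while t<2.75:
    u=t+.14; print(round(u,2),[0,round(-11*(np.cos(u)-np.cos(t)),2),round(-11*(np.sin(u)-np.sin(t)),2)]); t=u
"
```

```text
0.45 [0, np.float64(0.57), np.float64(-1.43)]
0.59 [0, np.float64(0.76), np.float64(-1.34)]
0.73 [0, np.float64(0.94), np.float64(-1.22)]
0.87 [0, np.float64(1.1), np.float64(-1.07)]
1.01 [0, np.float64(1.24), np.float64(-0.91)]
1.15 [0, np.float64(1.36), np.float64(-0.73)]
1.29 [0, np.float64(1.45), np.float64(-0.53)]
1.43 [0, np.float64(1.5), np.float64(-0.32)]
1.57 [0, np.float64(1.53), np.float64(-0.11)]
1.71 [0, np.float64(1.54), np.float64(0.11)]
1.85 [0, np.float64(1.51), np.float64(0.32)]
1.99 [0, np.float64(1.45), np.float64(0.53)]
2.13 [0, np.float64(1.36), np.float64(0.72)]
2.27 [0, np.float64(1.24), np.float64(0.91)]
2.41 [0, np.float64(1.11), np.float64(1.07)]
2.55 [0, np.float64(0.95), np.float64(1.21)]
2.69 [0, np.float64(0.77), np.float64(1.33)]
2.83 [0, np.float64(0.57), np.float64(1.43)]
```

Request:
jog_arm:
  rows:
    - [[0,0.57,-1.43],[0,0,0],1.0]
    - [[0,0.76,-1.34],[0,0,0],1.0]
    - [[0,0.94,-1.22],[0,0,0],1.0]
    - [[0,0,0],[0,0,0],1.0]

```text
clock: 26.15
position: [497.7, 196.4, 185.2]
ee_rot: [0.995, -0.097, 0.0, -0.0]
contact_force: [0.7, -2.3, -1.6]
gripper_width: 10.4
```

```bash
cat > st.py <<'E'
from cl import *
s=arm.read_state(); p=R.T@(s['position']-O); f=R.T@s['contact_force']
g=p+[0,0,19]; d=g[1:]-[55,129]
print('clk',round(s['clock'],2),'fix',p.round(1),'F',f.round(1),'w',round(s['gripper_width'],1),'th',round(np.arctan2(d[1],d[0]),3),'r',round(np.hypot(*d),1))
E
python3 st.py
```

```text
clk 26.15 fix [-92.5 136.9 185.2] F [ 1.2 -2.2 -1.6] w 10.4 th 0.743 r 111.2
```

Request:
jog_arm:
  rows:
    - [[0,1.1,-1.07],[0,0,0],1.0]
    - [[0,1.24,-0.91],[0,0,0],1.0]
    - [[0,1.36,-0.73],[0,0,0],1.0]
    - [[0,1.45,-0.53],[0,0,0],1.0]
    - [[0,1.5,-0.32],[0,0,0],1.0]
    - [[0,1.53,-0.11],[0,0,0],1.0]
    - [[0,0,0],[0,0,0],1.0]

```text
clock: 27.02
position: [482.7, 117.0, 223.7]
ee_rot: [0.995, -0.097, 0.002, -0.001]
contact_force: [-2.4, 1.4, 4.1]
gripper_width: 10.7
```

```bash
python3 st.py
```

```text
clk 27.02 fix [-91.9  56.1 223.7] F [-2.6  0.9  4.1] w 10.7 th 1.561 r 113.7
```

Request:
jog_arm:
  rows:
    - [[0,1.54,0.11],[0,0,0],1.0]
    - [[0,1.51,0.32],[0,0,0],1.0]
    - [[0,1.45,0.53],[0,0,0],1.0]
    - [[0,1.36,0.72],[0,0,0],1.0]
    - [[0,0,0],[0,0,0],1.0]

```text
clock: 27.65
position: [471.0, 58.3, 204.1]
ee_rot: [0.995, -0.097, 0.0, 0.001]
contact_force: [0.8, -3.4, 2.8]
gripper_width: 10.9
```

```bash
python3 st.py
```

```text
clk 27.65 fix [-92.1  -3.8 204.1] F [ 1.4 -3.2  2.8] w 10.9 th 2.129 r 111.0
```

Request:
jog_arm:
  rows:
    - [[0,1.24,0.91],[0,0,0],1.0]
    - [[0,1.11,1.07],[0,0,0],1.0]
    - [[0,0.95,1.21],[0,0,0],1.0]
    - [[0,0.77,1.33],[0,0,0],1.0]
    - [[0,0,0],[0,0,0],1.0]

```text
clock: 28.28
position: [463.2, 19.2, 157.0]
ee_rot: [0.995, -0.097, -0.0, 0.0]
contact_force: [2.6, 0.0, -2.5]
gripper_width: 10.8
```

```bash
python3 st.py; python3 - <<'E'
from h import *
for n,(x0,x1,y0,y1) in(('side',(170,310,140,260)),):
    im=snap(n,'j_%s.png'%n); im=np.clip(im.astype(float)*1.5,0,255).astype(np.uint8); cv2.imwrite('pics/j_%sc.png'%n,cv2.resize(im[y0:y1,x0:x1,::-1],None,fx=5,fy=5,interpolation=cv2.INTER_CUBIC))
E
```

```text
clk 28.27 fix [-92.2 -43.7 157. ] F [ 2.5  0.5 -2.5] w 10.8 th 2.697 r 109.3
```

View pics/j_sidec.png

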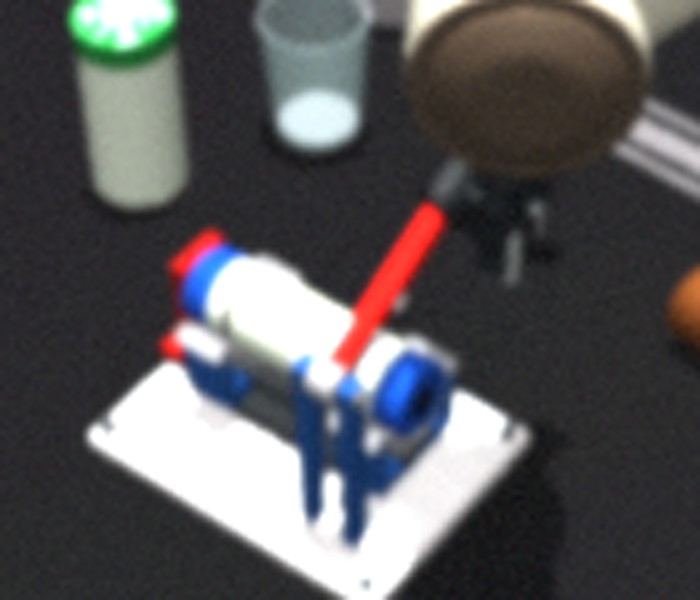

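The red arm follows with the handle still in the fingers (crop about (450,185)). Now on to pad contact in small steps.

Request:
jog_arm:
  rows:
    - [[0,0.31,0.7],[0,0,0],1.0]
    - [[0,0.26,0.73],[0,0,0],1.0]
    - [[0,0,0],[0,0,0],1.0]

```text
clock: 28.7
position: [462.2, 13.9, 143.4]
ee_rot: [0.995, -0.097, 0.0, 0.0]
contact_force: [2.8, 1.1, -1.7]
gripper_width: 10.4
```

Request:
jog_arm:
  rows:
    - [[0,0.15,0.53],[0,0,0],1.0]
    - [[0,0,0],[0,0,0],1.0]

```text
clock: 28.95
position: [461.9, 12.4, 138.4]
ee_rot: [0.995, -0.097, 0.0, 0.0]
contact_force: [3.8, -0.4, -1.1]
gripper_width: 10.8
```

```bash
python3 st.py
```

```text
clk 28.95 fix [-92.2 -50.6 138.4] F [ 3.8  0.3 -1.1] w 10.8 th 2.879 r 109.3
```

Request:
jog_arm:
  rows:
    - [[0,0.12,0.53],[0,0,0],1.0]
    - [[0,0,0],[0,0,0],1.0]

```text
clock: 29.2
position: [461.6, 11.1, 133.1]
ee_rot: [0.995, -0.097, 0.0, 0.0]
contact_force: [2.9, -0.8, -0.2]
gripper_width: 10.8
```

Request:
jog_arm:
  rows:
    - [[0,0.09,0.54],[0,0,0],1.0]
    - [[0,0,0],[0,0,0],1.0]

```text
clock: 29.45
position: [461.3, 10.1, 127.6]
ee_rot: [0.995, -0.097, -0.0, 0.0]
contact_force: [4.0, -4.0, 0.1]
gripper_width: 10.2
```

Request:
jog_arm:
  rows:
    - [[0,0.06,0.55],[0,0,0],1.0]
    - [[0,0,0],[0,0,0],1.0]

```text
clock: 29.7
position: [461.1, 9.2, 122.1]
ee_rot: [0.995, -0.097, -0.0, 0.001]
contact_force: [4.1, -6.1, -0.2]
gripper_width: 10.5
```

```bash
python3 st.py
```

```text
clk 29.7 fix [-92.3 -53.9 122.1] F [ 5.2 -5.2 -0.2] w 10.5 th 3.031 r 109.5
```

Request:
jog_arm:
  rows:
    - [[0,0.12,0.55],[0,0,0],1.0]
    - [[0,0,0],[0,0,0],1.0]

```text
clock: 29.95
position: [461.0, 8.6, 116.4]
ee_rot: [0.995, -0.097, 0.0, 0.0]
contact_force: [4.3, -4.0, -0.3]
gripper_width: 10.5
```

Request:
jog_arm:
  rows:
    - [[-0.05,0.04,0.4],[0,0,0],1.0]
    - [[0,0,0],[0,0,0],1.0]

```text
clock: 30.2
position: [461.0, 8.3, 112.8]
ee_rot: [0.995, -0.097, 0.001, 0.0]
contact_force: [4.1, -5.1, 1.0]
gripper_width: 10.8
```

```bash
python3 st.py
```

```text
clk 30.2 fix [-92.3 -54.8 112.8] F [ 5.  -4.3  1. ] w 10.8 th 3.116 r 109.8
```

Request:
jog_arm:
  rows:
    - [[0,0.03,0.3],[0,0,0],1.0]
    - [[0,0,0],[0,0,0],1.0]

```text
clock: 30.45
position: [460.9, 8.1, 109.9]
ee_rot: [0.995, -0.097, 0.001, -0.0]
contact_force: [5.0, -4.5, 0.8]
gripper_width: 10.7
```

Request:
jog_arm:
  rows:
    - [[0,0,0.3],[0,0,0],1.0]
    - [[0,0,0],[0,0,0],1.0]

```text
clock: 30.7
position: [460.9, 8.1, 106.8]
ee_rot: [0.995, -0.097, 0.001, 0.0]
contact_force: [4.8, -5.7, 0.5]
gripper_width: 10.7
```

Request:
jog_arm:
  rows:
    - [[0,0,0.3],[0,0,0],1.0]
    - [[0,0,0],[0,0,0],1.0]

```text
clock: 30.95
position: [460.9, 8.1, 103.8]
ee_rot: [0.995, -0.097, 0.001, 0.0]
contact_force: [5.0, -4.8, 1.1]
gripper_width: 10.5
```

```bash
python3 st.py
```

```text
clk 30.95 fix [-92.3 -55.  103.8] F [ 5.8 -3.8  1.1] w 10.5 th -3.086 r 110.2
```

```bash
python3 - <<'E'
from h import *
for n,(x0,x1,y0,y1) in(('side',(170,310,140,260)),):
    im=snap(n,'k_%s.png'%n); im=np.clip(im.astype(float)*1.5,0,255).astype(np.uint8); cv2.imwrite('pics/k_%sc.png'%n,cv2.resize(im[y0:y1,x0:x1,::-1],None,fx=5,fy=5,interpolation=cv2.INTER_CUBIC))
E
```

```text
(no output)
```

View pics/k_sidec.png

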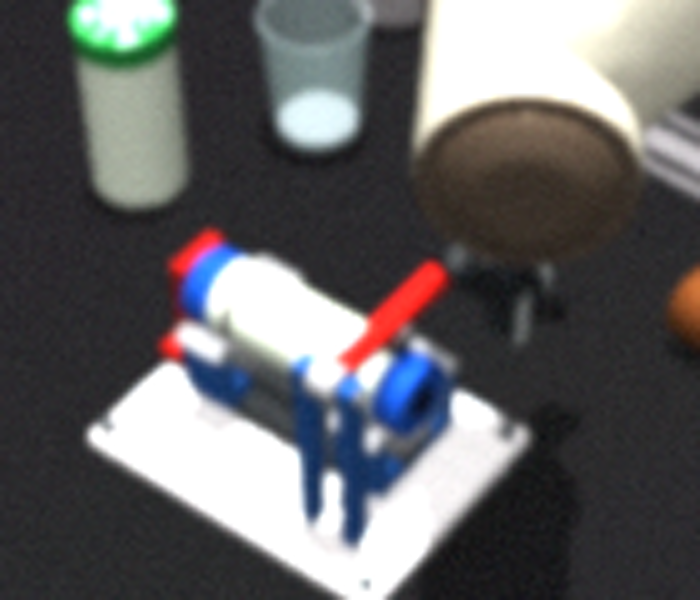

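Request:
jog_arm:
  rows:
    - [[-0.05,0,0.2],[0,0,0],1.0]
    - [[0,0,0],[0,0,0],1.0]

```text
clock: 31.25
position: [460.9, 8.1, 102.1]
ee_rot: [0.995, -0.096, 0.001, -0.0]
contact_force: [4.6, -5.9, 1.6]
gripper_width: 10.8
```

Request:
jog_arm:
  rows:
    - [[0,0,0.2],[0,0,0],1.0]
    - [[0,0,0],[0,0,0],1.0]

```text
clock: 31.5
position: [461.0, 8.2, 100.2]
ee_rot: [0.995, -0.097, 0.001, -0.0]
contact_force: [4.8, -4.9, 2.3]
gripper_width: 11.0
```

Request:
jog_arm:
  rows:
    - [[0,0,0.2],[0,0,0],1.0]
    - [[0,0,0],[0,0,0],1.0]

```text
clock: 31.75
position: [461.0, 8.3, 98.1]
ee_rot: [0.995, -0.097, 0.001, -0.0]
contact_force: [4.4, -5.6, 1.3]
gripper_width: 10.8
```

```bash
python3 st.py; python3 -c "
from cl import *
for th in (3.0,3.1,3.2): print(th,(proj('side',hp(th,-50,116))[0]-[170,140])*5)"
```

```text
clk 31.75 fix [-92.3 -54.8  98.1] F [ 5.4 -4.6  1.3] w 10.8 th -3.034 r 110.4
3.0 [459.27403765 226.29670471]
3.1 [460.10126475 240.92158349]
3.2 [459.65997041 256.6091104 ]
```

Request:
jog_arm:
  rows:
    - [[0,-0.02,0.2],[0,0,0],1.0]
    - [[0,0,0],[0,0,0],1.0]

```text
clock: 32.0
position: [461.0, 8.4, 96.1]
ee_rot: [0.995, -0.097, 0.001, -0.0]
contact_force: [5.5, -6.2, 1.8]
gripper_width: 10.7
```

Request:
jog_arm:
  rows:
    - [[0,-0.02,0.2],[0,0,0],1.0]
    - [[0,0,0],[0,0,0],1.0]

```text
clock: 32.25
position: [461.0, 8.6, 94.1]
ee_rot: [0.995, -0.096, 0.001, -0.0]
contact_force: [4.7, -5.8, 1.3]
gripper_width: 10.9
```

Request:
jog_arm:
  rows:
    - [[0,-0.02,0.2],[0,0,0],1.0]
    - [[0,0,0],[0,0,0],1.0]

```text
clock: 32.5
position: [461.1, 8.8, 92.1]
ee_rot: [0.995, -0.097, 0.001, -0.0]
contact_force: [4.8, -6.1, 1.2]
gripper_width: 10.6
```

```bash
python3 st.py
```

```text
clk 32.5 fix [-92.3 -54.3  92.1] F [ 5.9 -5.   1.2] w 10.6 th -2.979 r 110.7
```

Request:
jog_arm:
  rows:
    - [[0,-0.02,0.2],[0,0,0],1.0]
    - [[0,0,0],[0,0,0],1.0]

```text
clock: 32.75
position: [461.1, 9.0, 90.2]
ee_rot: [0.995, -0.097, 0.001, -0.0]
contact_force: [5.2, -5.4, 2.8]
gripper_width: 10.7
```

Request:
jog_arm:
  rows:
    - [[0,-0.03,0.2],[0,0,0],1.0]
    - [[0,0,0],[0,0,0],1.0]

```text
clock: 33.0
position: [461.2, 9.3, 88.2]
ee_rot: [0.995, -0.096, 0.001, -0.0]
contact_force: [5.2, -5.9, 2.7]
gripper_width: 10.8
```

Request:
jog_arm:
  rows:
    - [[0,-0.03,0.2],[0,0,0],1.0]
    - [[0,0,0],[0,0,0],1.0]

```text
clock: 33.25
position: [461.2, 9.5, 86.4]
ee_rot: [0.995, -0.096, 0.001, -0.0]
contact_force: [4.3, -6.3, 3.4]
gripper_width: 10.7
```

```bash
python3 st.py; python3 - <<'E'
from h import *
for n,(x0,x1,y0,y1) in(('side',(170,310,140,260)),):
    im=snap(n,'l_%s.png'%n); im=np.clip(im.astype(float)*1.5,0,255).astype(np.uint8); cv2.imwrite('pics/l_%sc.png'%n,cv2.resize(im[y0:y1,x0:x1,::-1],None,fx=5,fy=5,interpolation=cv2.INTER_CUBIC))
E
```

```text
clk 33.25 fix [-92.3 -53.5  86.4] F [ 5.5 -5.4  3.4] w 10.7 th -2.927 r 111.0
```

View pics/l_sidec.png

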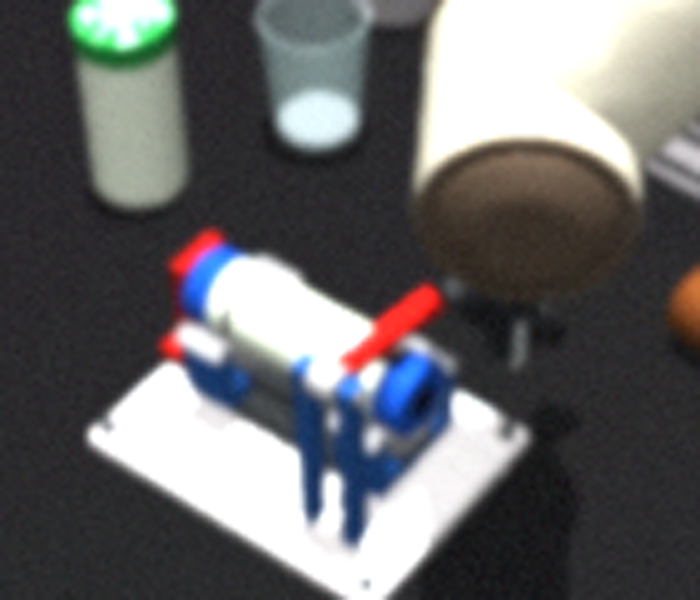

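Request:
jog_arm:
  rows:
    - [[0,-0.04,0.2],[0,0,0],1.0]
    - [[0,0,0],[0,0,0],1.0]

```text
clock: 33.55
position: [461.3, 9.8, 84.4]
ee_rot: [0.995, -0.096, 0.001, 0.0]
contact_force: [5.8, -6.6, 3.7]
gripper_width: 10.8
```

Request:
jog_arm:
  rows:
    - [[0,-0.03,0.2],[0,0,0],1.0]
    - [[0,0,0],[0,0,0],1.0]

```text
clock: 33.8
position: [461.4, 10.2, 82.5]
ee_rot: [0.995, -0.096, 0.001, -0.0]
contact_force: [3.6, -5.8, 5.2]
gripper_width: 10.5
```

Request:
jog_arm:
  rows:
    - [[0,-0.04,0.2],[0,0,0],1.0]
    - [[0,0,0],[0,0,0],1.0]
    - [[0,0,0],[0,0,0],1.0]

```text
clock: 34.17
position: [461.4, 10.6, 80.7]
ee_rot: [0.995, -0.096, 0.001, -0.0]
contact_force: [4.5, -6.9, 6.5]
gripper_width: 11.0
```

```bash
python3 st.py
```

```text
clk 34.17 fix [-92.3 -52.4  80.7] F [ 5.7 -5.9  6.5] w 11.0 th -2.875 r 111.4
```

Request:
jog_arm:
  rows:
    - [[0.0,0.08,0],[0,0,0],1.0]
    - [[0,0,0],[0,0,0],1.1]
    - [[0,0,0],[0,0,0],1.2]
    - [[0,0,0],[0,0,0],1.4]
    - [[0,0,0],[0,0,0],2]
    - [[0,0,0],[0,0,0],3]
    - [[0,0,0],[0,0,0],3]

```text
clock: 35.05
position: [459.7, 9.8, 79.8]
ee_rot: [0.995, -0.097, -0.0, 0.0]
contact_force: [-0.8, -0.6, -0.2]
gripper_width: 29.8
```

```bash
python3 st.py
```

```text
clk 35.05 fix [-93.8 -53.6  79.8] F [-0.7 -0.7 -0.2] w 29.8 th -2.87 r 112.7
```

Released with zero force on the tool. Now straight up and away, then look.

Request:
jog_arm:
  rows:
    - [[0,0,-0.5],[0,0,0],3]
    - [[0,0,-2],[0,0,0],3]
    - [[0,0,-4],[0,0,0],3]
    - [[0,0,-4],[0,0,0],3]
    - [[-3,0,-3],[0,0,0],3]
    - [[-4,2,0],[0,0,0],3]
    - [[0,4,0],[0,0,0],3]
    - [[0,4,0],[0,0,0],3]
    - [[0,3,0],[0,0,0],3]
    - [[0,0,0],[0,0,0],3]

```text
clock: 36.3
position: [365.8, -105.4, 215.3]
ee_rot: [0.995, -0.098, 0.0, -0.0]
contact_force: [-0.3, 0.0, 0.1]
gripper_width: 30.2
```

```bash
python3 st.py; python3 - <<'E'
from h import *
for n,(x0,x1,y0,y1) in(('side',(170,290,150,270)),('top',(170,290,110,220))):
    im=snap(n,'m_%s.png'%n); cv2.imwrite('pics/m_%sc.png'%n,cv2.resize(im[y0:y1,x0:x1,::-1],None,fx=6,fy=5,interpolation=cv2.INTER_CUBIC))
for n in('spare_filter','beaker','wash_bottle','sample_jar'):
    print(n,[(np.round(np.array(d['position'])*[512,384]),round(d['conf'],2)) for d in nets.boxes_of('side',n)][:2])
E
```

```text
clk 36.3 fix [-163.9 -184.6  215.3] F [-0.3 -0.   0.1] w 30.2 th 2.728 r 261.8
spare_filter [(array([196., 158.]), 0.73)]
beaker [(array([230., 149.]), 0.98)]
wash_bottle [(array([248., 122.]), 0.68)]
sample_jar [(array([ 95., 310.]), 0.63)]
```

View pics/m_sidec.png

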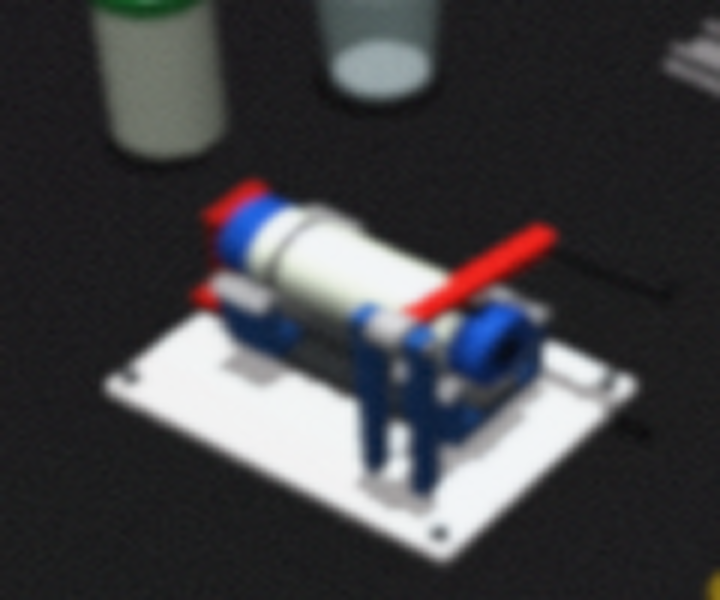

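View pics/m_topc.png

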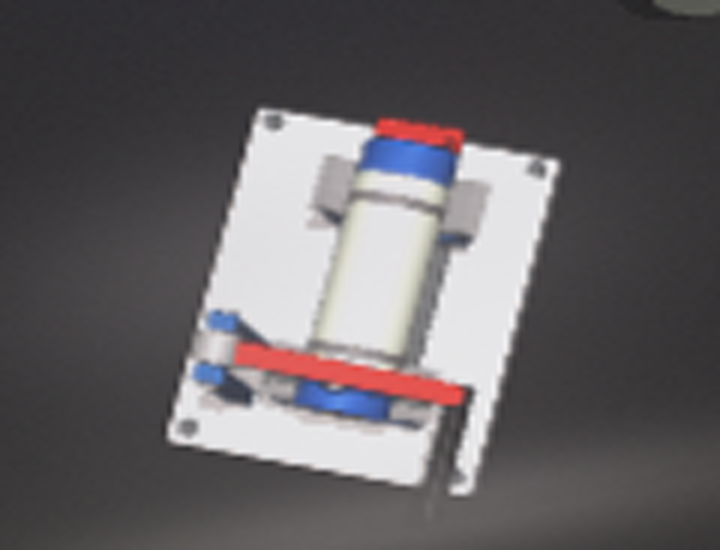

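```bash
python3 - <<'E'
from cl import *
P,e=tri(np.array([665,296])/[6,5]+[170,150],np.array([432,515])/[6,5]+[170,110]); f=R.T@(P-O); print(f,e,np.arctan2(f[2]-129,f[1]-55)%6.283)
for th in(3.2,3.3,3.4,3.45): print(th,(proj('side',hp(th,-114))[0]-[170,150])*[6,5],(proj('side',hp(th,-50,116))[0]-[170,150])*[6,5])
E
```

```text
[-116.36798979  -53.59324091  100.57644601] [0.29773586] 3.397407631995285
3.2 [663.87903481 263.6614961 ] [551.59196449 206.6091104 ]
3.3 [661.21321473 279.48508193] [549.57648536 223.20962174]
3.4 [657.22454731 296.10003097] [546.11936709 240.57397337]
3.45 [654.7504927  304.65947707] [543.8659629  249.49628562]
```

Clamp angle measures about 3.40 rad after release and pad contact came at about 3.31, so the pad is still compressed. Handing in.

```bash
python3 -c "
from h import *
print(arm.job_done())"
```

```text
the job is handed in; nothing more can be done
None
```

The job is done and handed in at about 37 s, and no check failed. The system gives no verdict, so what follows is from my own readings.

- **Seating:** I took the white, blue-ended cartridge from its rest and lowered it until the V's carried it, with the tool at 64.5 mm. I let go only after that.
- **End stop:** I pushed it with shut fingers until the total force was about 8.4 N. Sliding friction was about 1.5 N, so roughly 6–7 N bore on the red stop.
- **Clamp:** I swung the red arm over by its handle. The pad touched at about 3.31 rad, and I pressed until the handle force was 5 N above what moves the arm.

**Last checks:**
- After letting go, the tool force read zero.
- Triangulating the handle tip put the clamp at 3.40 rad, past the contact angle. The pad is therefore still compressed by several newtons, though I inferred this and did not measure it.
- The last pictures show the cartridge in both V's and on the stop, where it was before clamping.
- I touched none of the other things, and the trained networks found all four bystanders where they started in the side view.

**One small disagreement:** while lowering, a side view put the free end about 4 mm higher than expected. That is within about one pixel, and the later pictures show the cartridge seated.

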